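# Pack the hand stamps into the pedal caddy

### The arm

A 6-joint arm with a two-finger parallel gripper is mounted at the origin on the work surface. World frame = base frame: x ahead of the robot, y to its left, z up, the work surface at z = 0. Lengths are in m, angles in rad, forces in N, time in s.
With the tool pointing down it reaches from about 0.35 to 0.725 m from the base axis. Payload 6 kg.
Tool frame: the origin (TCP) lies at the very end of the fingers, on their centre line; the grasp point (between the pads) lies 19 mm behind it (grip_point_offset is the distance from the TCP to the grasp point, in m); z points along the fingers, y is the line along which they close (so a half turn about z gives the same grasp; the last joint's range is limited). The gripper opens to 85 mm and grips with 20 to 120 N. Pads are 22 mm wide; open, the fingers measure 114 mm over their backs; the gripper's body (76 mm by 85 mm) begins 54 mm behind the grasp point. The pads swing forward as they close: fully open they stand 13 mm farther back than shut.
Start: joints at [1.501, 0.04, 0.085, 0, -1.615, -0.334], TCP at [0.236, 0.552, 0.231] pointing down, gripper open.
Joint ranges: [-2.56, 2.56], [-1.29, 2.01], [-1.08, 1.49], [-3.29, 1.98], [-2.81, -0.18], [-2.99, 2.99]. Speed limits (rad/s): [2.57, 2.57, 3.01, 3.14, 3.14, 3.14].

### API

Orientations are given as [roll, pitch, yaw] about the fixed x, y, z axes, in that order (R = Rz(yaw) Ry(pitch) Rx(roll)).
In Python, from cell import * gives the robot as it stands. The module is installed in compiled form; this text tells all that it offers.
- The arm moves only by the tool arm_command, never from a script. Its argument "rows" is a list of rows, each a list of 7 numbers: the shift along the tool's x, y, z normalised to -1 to 1, where 1 is 0.15 m, then the turn, a rotation vector about the tool's x, y, z normalised to -1 to 1, where 1 is pi rad, then the closure, from 0 (fully open) to 1 (shut). In form: [[x, y, z, ax, ay, az, fingers], ...]. A call has 1 to 20 rows; each row is the pose to reach, as a shift and turn from the pose commanded when the call began, along the tool's axes at that moment, turning the shorter way round; what a row does not reach only later rows make up. A row lasts 1/10 s, in which the tool goes at most 50 mm and 8.59 degrees, less where a joint would pass 70% of its speed; a pose out of reach is approached as far as the arm can. A call with a number of a shift or a turn outside -1 to 1 is refused whole. A call with a gripper value outside its range is refused whole. The fingers move at their own pace and stop on an object; the grip force is fixed at half the most. Time passes only in rows, so rows that repeat a pose let the fingers close. It gives the time, the measured TCP pose, the force, the opening and the grip force at its end, in the units of the state.
- observe(): the state, without advancing time (a new reading comes with each control period).
- snapshot(name): name is "side" or "top"; returns (picture, depth): 420x560x3 uint8, blue, green, red; 420x560 float32, m along the optical axis (not along the pixel's ray), 0 where there is no reading.
- get_calibration(name): a dict with "intrinsics" (3x3 intrinsics, pixels), "dist_coeffs" ([k1, k2, p1, p2, k3] as OpenCV has them; the pictures are not rectified), "R" (3x3) and "t" (3): a world point X has camera coordinates R X + t. Camera axes: x right, y down, z forward; pixel columns grow to the right and rows downward; lengths in m; the calibration is good to about 2 mm. A picture is of the moment at which its call begins. get_calibration takes no time and is no camera call.
- hand_in(): hands the job in; it is judged then, once.
The state is a dict: "time": time; "joint_pos": joint angles; "dq": joint speeds; "joint_torque": joint torques, N m; "position": TCP position; "ee_rot": TCP orientation; "ft_force": force on the tool from outside, world axes, zero at the start; "ft_torque": the same for the moment, N m; "grip_width": opening from 0.0 (shut) to 1.0 (fully open); "grasp_force": force on a finger pad.
Only numpy, scipy, OpenCV 4.12 (cv2) and the standard library are available. Lean on these libraries where they do the work, as an engineer would, in place of code of your own. Each camera call takes 0.05 s, during which the arm holds its last target. There are 200 camera calls.

### The job

Tidy the hand stamps away: press the caddy's pedal right down to its stop so that the lid is thrown open and stays open, let the pedal come up again, and set every stamp from the desk upright on the tin's floor in one layer, packed in a ring around the one in the middle, which stays in the middle. Set the stamps down gently, never dropping them, then swing the lid shut again and leave the mug, mouse and keyboard where they are.

Things in the scene. Friction and masses are not known exactly. Their poses are not given: they have to be found in the camera images.
- caddy: round aluminium desk caddy with pedal and lid, fixed to the desk: outside 140 mm across, rim 86 mm above the desk; inside a flat-floored tin, floor 34 mm above the desk, 130 mm clear width, so seven stamps fit in one layer: one in the middle, six around it. Origin on the tin's axis at desk level; its -x side carries the pedal, its +x side the lid's hinge; z up
- pedal (a joint): the pedal's turn about its hinge, rad: 0 up (sprung), 0.25 down at its stop. Springs back when let go. The tread needs about 5 to 15 N; it throws the lid up as it goes down: at the stop the lid is pushed to 1.85 rad, a little past upright, whence it falls open by itself and stays; a lid pushed less than 1.57 rad drops shut again
- tread (a point): centre of the top face of the pedal's black rubber tread, a plate 44 mm (radially) by 56 mm; 134 mm from the caddy's axis on its -x side, 38 mm above the desk when up, about 15 mm when down; the pedal's hinge lies 40 mm from the axis, inside the caddy, 16 mm above the desk
- lid (a joint): the lid's opening angle, rad: 0 shut, flat on the rim; 2.1 fully open, leaning back past upright at its stop. Free hinge, slowed by damping; once below upright (1.57) it sinks shut by itself
- lid_hinge (a point): middle of the lid's hinge, 82 mm from the caddy's axis on its +x side, 90 mm above the desk
- lid_edge (a point): the point of the lid's round edge farthest from its hinge (155 mm from it). The lid is a flat disc 146 mm across, 8 mm thick, 80 g
- stamp_mid: hand stamp: round black foot 40 mm across and 14 mm high, on it an upright wooden handle 16 mm thick, 48 mm tall in all, about 60 g; origin at the centre of its underside, z up along the handle. Stands in the middle of the tin from the start
- stamp_1: hand stamp: round black foot 40 mm across and 14 mm high, on it an upright wooden handle 16 mm thick, 48 mm tall in all, about 60 g; origin at the centre of its underside, z up along the handle. Stands on the desk at the start; may be absent
- stamp_2: hand stamp: round black foot 40 mm across and 14 mm high, on it an upright wooden handle 16 mm thick, 48 mm tall in all, about 60 g; origin at the centre of its underside, z up along the handle. Stands on the desk at the start; may be absent
- stamp_3: hand stamp: round black foot 40 mm across and 14 mm high, on it an upright wooden handle 16 mm thick, 48 mm tall in all, about 60 g; origin at the centre of its underside, z up along the handle. Stands on the desk at the start; may be absent
- stamp_4: hand stamp: round black foot 40 mm across and 14 mm high, on it an upright wooden handle 16 mm thick, 48 mm tall in all, about 60 g; origin at the centre of its underside, z up along the handle. Stands on the desk at the start; may be absent
- stamp_5: hand stamp: round black foot 40 mm across and 14 mm high, on it an upright wooden handle 16 mm thick, 48 mm tall in all, about 60 g; origin at the centre of its underside, z up along the handle. Stands on the desk at the start; may be absent
- stamp_6: hand stamp: round black foot 40 mm across and 14 mm high, on it an upright wooden handle 16 mm thick, 48 mm tall in all, about 60 g; origin at the centre of its underside, z up along the handle. Stands on the desk at the start; may be absent
- mug: white mug 76 mm across, 85 mm high, standing by; origin under its centre
- mouse: white computer mouse 100 x 58 x 30 mm, standing by; origin under its centre
- keyboard: flat keyboard 115 x 290 x 15 mm, standing by; origin under its centre
Not all that is in view belongs to the job. Leave any blue or yellow look-alike of the stamp_2 alone. Leave any purple look-alike of the stamp_5 alone.

How it is judged:
On the way, in this order (a step that is already met when the one before it is completed fails the run):
1. the pedal is pressed down to its stop (value of joint pedal above 0.235 rad), for 0.1 s.
2. the pedal is let up again and the lid stays open (value of joint pedal below 0.04 rad and value of joint lid above 1.9 rad), for 0.2 s.
3. every stamp stands on the tin's floor, the lid still open (horizontal distance between stamp_mid and caddy below 0.012 m and z of stamp_mid in the frame of caddy between 0.03 and 0.038 m and angle between each of stamp_mid, stamp_1, stamp_2, stamp_3, stamp_4, stamp_5, stamp_6's own z axis and vertical below 0.12 rad and linear speed of each of stamp_mid, stamp_1, stamp_2, stamp_3, stamp_4, stamp_5, stamp_6 below 0.03 m/s and horizontal distance between each of stamp_1, stamp_2, stamp_3, stamp_4, stamp_5, stamp_6 and caddy below 0.05 m and z of stamp_1 in the frame of caddy between 0.03 and 0.038 m and z of stamp_2 in the frame of caddy between 0.03 and 0.038 m and z of stamp_3 in the frame of caddy between 0.03 and 0.038 m and z of stamp_4 in the frame of caddy between 0.03 and 0.038 m and z of stamp_5 in the frame of caddy between 0.03 and 0.038 m and z of stamp_6 in the frame of caddy between 0.03 and 0.038 m and value of joint lid above 1.3 rad), for 0.2 s.
4. the lid is shut (value of joint lid below 0.06 rad), for 0.2 s.
At the end, for the whole second after the job is handed in: Every stamp that is there stands upright (within 0.12 rad) and at rest on the tin's floor (underside within 4 mm of it), its axis within 50 mm of the tin's axis, the middle one within 12 mm of it; the lid is shut (below 0.06 rad) and the pedal is up (below 0.04 rad) (horizontal distance between stamp_mid and caddy below 0.012 m and z of stamp_mid in the frame of caddy between 0.03 and 0.038 m and angle between each of stamp_mid, stamp_1, stamp_2, stamp_3, stamp_4, stamp_5, stamp_6's own z axis and vertical below 0.12 rad and linear speed of each of stamp_mid, stamp_1, stamp_2, stamp_3, stamp_4, stamp_5, stamp_6 below 0.03 m/s and horizontal distance between each of stamp_1, stamp_2, stamp_3, stamp_4, stamp_5, stamp_6 and caddy below 0.05 m and z of stamp_1 in the frame of caddy between 0.03 and 0.038 m and z of stamp_2 in the frame of caddy between 0.03 and 0.038 m and z of stamp_3 in the frame of caddy between 0.03 and 0.038 m and z of stamp_4 in the frame of caddy between 0.03 and 0.038 m and z of stamp_5 in the frame of caddy between 0.03 and 0.038 m and z of stamp_6 in the frame of caddy between 0.03 and 0.038 m and value of joint lid below 0.06 rad and value of joint pedal below 0.04 rad); the robot touches nothing.
It fails at once if mug moved more than 30 mm (distance of mug from where it was at the start of the episode above 0.03 m).
It fails at once if mouse moved more than 30 mm (distance of mouse from where it was at the start of the episode above 0.03 m).
It fails at once if keyboard moved more than 30 mm (distance of keyboard from where it was at the start of the episode above 0.03 m).
It fails at once if a stamp is dropped instead of set down ((height (world z) of stamp_1 above 0.04 m and contact force between the fingers and stamp_1 below 0.01 N and linear speed of stamp_1 above 0.5 m/s) or (height (world z) of stamp_2 above 0.04 m and contact force between the fingers and stamp_2 below 0.01 N and linear speed of stamp_2 above 0.5 m/s) or (height (world z) of stamp_3 above 0.04 m and contact force between the fingers and stamp_3 below 0.01 N and linear speed of stamp_3 above 0.5 m/s) or (height (world z) of stamp_4 above 0.04 m and contact force between the fingers and stamp_4 below 0.01 N and linear speed of stamp_4 above 0.5 m/s) or (height (world z) of stamp_5 above 0.04 m and contact force between the fingers and stamp_5 below 0.01 N and linear speed of stamp_5 above 0.5 m/s) or (height (world z) of stamp_6 above 0.04 m and contact force between the fingers and stamp_6 below 0.01 N and linear speed of stamp_6 above 0.5 m/s)).
Of stamp_1, stamp_2, stamp_3, stamp_4, stamp_5, stamp_6 only 4 to 6 are there at a start; the rules pass over those that are not, and their reading is None.
At some moment in a run one of stamp_1, stamp_2, stamp_3, stamp_4, stamp_5, stamp_6 may be knocked a few centimetres aside while the robot is not near it.
It also fails if it takes over 210 s, if anything falls off the work surface, if the arm or the gripper's body presses on something with over 40 N, if the wrist force passes 120 N, or if a joint passes its speed limit or range.

## Working session

There is one attempt and no reset: what is moved stays moved. The work goes in short steps, Python scripts to look and compute and a tool call to move; the robot and the scene stay as the last step left them, time stands still between calls to the robot, and variables do not carry over. Pictures are saved under pics/ and viewed, at most 14 in all, crops included, and the job is handed in when it is done.

Besides the shell and the picture viewer there is one more tool, called after "Request:" as a command line: name --pt "numbers of a row" for each row, then --argument value for the rest. arm_command: Moves the arm, as the interface text tells. Its arguments: {"type":"object","properties":{"rows":{"type":"array","items":{"type":"array","items":{"type":"number"}}}},"required":["rows"]}

```bash
mkdir -p pics
cat > h.py <<'E'
from cell import *
import numpy as np, cv2
from scipy.spatial.transform import Rotation as Ro
def shot(n,f):
    p,d=snapshot(n); cv2.imwrite(f'pics/{f}.png',p); np.save(f'pics/{f}.npy',d); return p,d
def world(n,u,v,z=None,d=None):
    c=get_calibration(n);K=np.array(c['intrinsics']);D=np.array(c['dist_coeffs'])
    R=np.array(c['R']);t=np.array(c['t']).ravel()
    q=cv2.undistortPoints(np.array([[[u,v]]],float),K,D)[0,0];r=np.array([*q,1.])
    if d is not None: return R.T@(r*d-t)
    o=-R.T@t;w=R.T@r;return o+w*(z-o[2])/w[2]
def pix(n,X):
    c=get_calibration(n)
    return cv2.projectPoints(np.array(X,float).reshape(-1,1,3),cv2.Rodrigues(np.array(c['R']))[0],np.array(c['t'],float).ravel(),np.array(c['intrinsics']),np.array(c['dist_coeffs']))[0][:,0]
E
python3 - <<'E'
from h import *
shot('top','t0');shot('side','s0')
o=observe();print(o)
for n in('top','side'):
    c=get_calibration(n);print(n,-np.array(c['R']).T@np.array(c['t']).ravel(),c['intrinsics'],c['R'])
E
```

```text
{'time': 0.1, 'joint_pos': array([ 1.50070227e+00,  4.07797282e-02,  8.39087206e-02, -4.11799113e-04,
       -1.61552622e+00, -3.33729478e-01]), 'dq': array([ 0.00064546, -0.0001388 ,  0.00267628,  0.0021758 ,  0.00044412,
        0.00045863]), 'joint_torque': array([-5.98362501e-03, -3.69347262e+01,  3.48278582e+01,  6.95189863e+00,
       -4.65689591e-03,  7.94371822e-07]), 'position': array([0.23556064, 0.5514952 , 0.23036112]), 'ee_rot': array([ 3.13994532e+00, -1.35685967e-04, -4.03805333e-01]), 'ft_force': array([ 0.60311452,  0.10084828, -1.14971417]), 'ft_torque': array([-0.03557712, -0.03385333, -0.03307187]), 'grasp_force': 0.0, 'grip_width': 0.9995777172711566}
top [ 0.51062509 -0.10845927  0.81077842] [[390.656426     0.         276.06708913]
 [  0.         390.656426   207.9250112 ]
 [  0.           0.           1.        ]] [[ 0.02586652 -0.99929167 -0.02733291]
 [-0.99764171 -0.02406562 -0.0642796 ]
 [ 0.06357628  0.02893114 -0.99755754]]
side [-0.16722628 -0.75941805  0.89758416] [[509.03185464   0.         277.69797811]
 [  0.         509.03185464 201.6832568 ]
 [  0.           0.           1.        ]] [[ 0.66928411 -0.74293882 -0.01003462]
 [-0.47519084 -0.41762022 -0.77445918]
 [ 0.57118513  0.52310158 -0.6325443 ]]
```

View pics/t0.png

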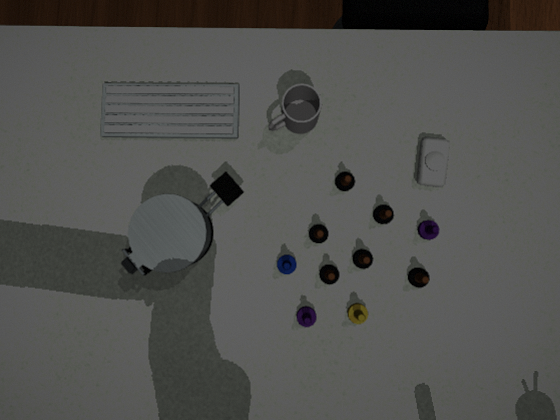

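View pics/s0.png

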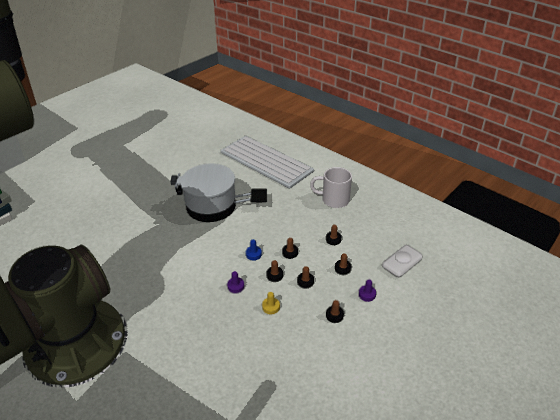

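The top view shows six black-foot, brown-handle stamps at about (345,181), (383,214), (318,233), (362,258), (330,273) and (418,277). These fit the description. The look-alikes to leave are blue (286,264), yellow (358,313) and purple (306,316), (428,230). The caddy is at (170,233), its tread at (226,188) and its lid hinge at (130,264). Next I'll take one enlarged crop to confirm and measure from depth.

```bash
cat >> h.py <<'E'
def cloud(n,d):
    c=get_calibration(n);K=np.array(c['intrinsics']);D=np.array(c['dist_coeffs']);R=np.array(c['R']);t=np.array(c['t']).ravel()
    v,u=np.mgrid[:420,:560];q=cv2.undistortPoints(np.stack([u,v],-1).reshape(-1,1,2).astype(float),K,D).reshape(420,560,2)
    P=np.dstack([q,np.ones((420,560))])*d[...,None];return (P-t)@R
def stamps(p,W):
    # returns (u,v,x,y) of handle tops: mean of points 36..55mm high in small blobs
    m=((W[...,2]>.036)&(W[...,2]<.058)).astype(np.uint8)
    n,l,s,c=cv2.connectedComponentsWithStats(m);r=[]
    for i in range(1,n):
        if 15<s[i,4]<200:
            k=l==i;r.append((c[i].round(0),s[i,4],W[k].mean(0).round(4),p[k].mean(0).round()))
    return r
E
python3 - <<'E'
from h import *
p=cv2.imread('pics/t0.png');d=np.load('pics/t0.npy');W=cloud('top',d)
print('desk z',np.median(W[330:400,300:400,2]))
for r in stamps(p,W):print(*r)
m=((W[...,2]>.085)&(W[...,2]<.105)).astype(np.uint8);m[:, 260:]=0;m[:150]=0
n,l,s,c=cv2.connectedComponentsWithStats(m)
i=1+s[1:,4].argmax();k=l==i;print(s[i],W[k][:,:].mean(0),W[k].min(0),W[k].max(0),np.median(W[k][:,2]))
hull=cv2.minEnclosingCircle(W[k][:,:2].astype(np.float32));print(hull)
for name,(u0,u1,v0,v1) in dict(tread=(205,250,165,212),hinge=(118,150,240,280)).items():
    w=W[v0:v1,u0:u1].reshape(-1,3);
    q=w[(w[:,2]>.025)&(w[:,2]<.07)] if name=='tread' else w[w[:,2]>.04]
    print(name,len(q),q.mean(0),cv2.minAreaRect(q[:,:2].astype(np.float32)))
for u,v in((213,187),(227,172),(242,190),(228,206),(227,189)):print(world('top',u,v,.038),W[v,u])
cv2.imwrite('pics/c0.png',cv2.resize(p[150:340,100:460],None,fx=2.2,fy=2.2,interpolation=cv2.INTER_CUBIC))
E
```

```text
desk z 0.001701672691128866
[303.  96.] 142 [ 0.7838 -0.1335  0.0473] [42. 42. 43.]
[300. 124.] 98 [ 0.7263 -0.13    0.0476] [46. 46. 47.]
[271. 128.] 16 [ 0.7183 -0.0726  0.0482] [53. 53. 54.]
[347. 179.] 53 [ 0.6201 -0.2244  0.0478] [14. 23. 39.]
[205. 232.] 121 [0.5089 0.051  0.0473] [26. 26. 24.]
[387. 213.] 58 [ 0.5554 -0.3021  0.0473] [12. 21. 36.]
[434. 229.] 62 [ 0.5266 -0.3923  0.0471] [39. 11. 26.]
[320. 233.] 52 [ 0.513  -0.1722  0.0484] [13. 23. 40.]
[366. 259.] 60 [ 0.4648 -0.2618  0.0467] [12. 21. 36.]
[287. 265.] 53 [ 0.4494 -0.1097  0.0484] [53. 19.  8.]
[331. 275.] 58 [ 0.4319 -0.1954  0.0476] [12. 22. 37.]
[424. 278.] 65 [ 0.4309 -0.3729  0.0471] [12. 20. 34.]
[361. 316.] 65 [ 0.3558 -0.2533  0.0476] [19. 61. 68.]
[307. 319.] 61 [ 0.3473 -0.1517  0.0473] [38. 10. 26.]
[ 121  193   86   82 5242] [0.50308301 0.11585474 0.0957321 ] [0.42829763 0.03942467 0.08529668] [0.57938185 0.19524319 0.10385913] 0.09568950246613563
((0.49836429953575134, 0.12263700366020203), 0.08649764955043793)
tread 704 [0.59356361 0.01659316 0.03872238] ((0.5851588249206543, 0.02640850841999054), (0.05625487118959427, 0.07953469455242157), 42.26350402832031)
hinge 811 [0.46144925 0.16358275 0.10095318] ((0.4680890440940857, 0.04249253123998642), (0.06401779502630234, 0.30705827474594116), 3.960313558578491)
[0.59872508 0.04108293 0.038     ] [0.59824562 0.04026908 0.04220567]
[0.62953509 0.01403284 0.038     ] [0.62942226 0.01391661 0.03873327]
[ 0.59403393 -0.01720032  0.038     ] [ 0.59408717 -0.01714206  0.03750671]
[0.56140574 0.00972238 0.038     ] [0.56377653 0.01523993 0.00192126]
[0.59535137 0.01287381 0.038     ] [0.59526717 0.01275324 0.03876795]
```

View pics/c0.png

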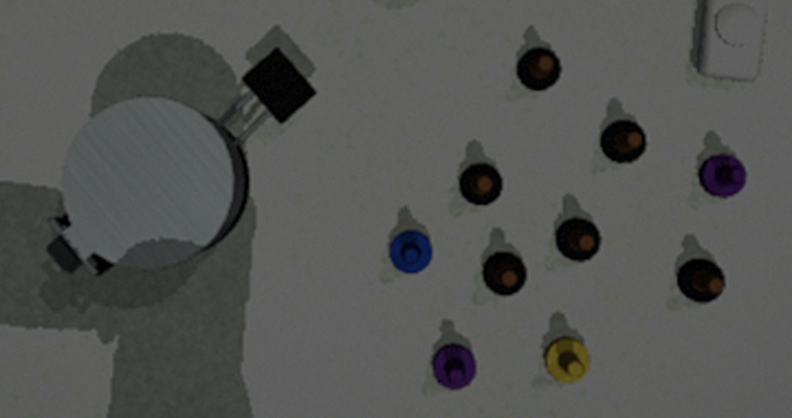

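The crop confirms six black-foot, brown-handle stamps. Blue, yellow and the two purple ones are look-alikes to leave. Next I'll refine the caddy pose.

```bash
cat >> h.py <<'E'
def rel(pos,yaw=None):
    """shift/turn numbers from present pose to TCP pos, tool down at yaw (deg)"""
    o=observe();R=Ro.from_euler('xyz',o['ee_rot']);s=R.inv().apply(np.array(pos)-o['position'])/.15
    a=np.zeros(3) if yaw is None else (R.inv()*Ro.from_euler('xyz',[np.pi,0,np.radians(yaw)])).as_rotvec()/np.pi
    return np.r_[s,a].round(3)
E
python3 - <<'E'
from h import *
from scipy.optimize import least_squares
p=cv2.imread('pics/t0.png');d=np.load('pics/t0.npy');W=cloud('top',d)
m=(W[...,2]>.09)&(W[...,2]<.101);m[:,260:]=0;m[:150]=0
ct=max(cv2.findContours(m.astype(np.uint8),0,cv2.CHAIN_APPROX_NONE)[0],key=len)[:,0]
q=np.array([world('top',*c,.095)[:2] for c in ct])
f=least_squares(lambda a:np.hypot(*(q-a[:2]).T)-.073,[.503,.116],loss='soft_l1',f_scale=.001)
print('lid',f.x,np.median(abs(f.fun)))
g=p.max(2);k=(g<18);k[:165]=0;k[212:]=0;k[:,:205]=0;k[:,250:]=0
n,l,s,c=cv2.connectedComponentsWithStats(k.astype(np.uint8));i=1+s[1:,4].argmax()
ct=np.array(max(cv2.findContours((l==i).astype(np.uint8),0,cv2.CHAIN_APPROX_NONE)[0],key=len)[:,0])
r=cv2.minAreaRect(np.array([world('top',*x,.038)[:2] for x in ct],np.float32));print('tread',r)
t=np.array(r[0]);v=f.x-t;print(np.linalg.norm(v),np.degrees(np.arctan2(v[1],v[0])))
print(rel([*t,.08]),observe()['position'])
E
```

```text
lid [0.50537093 0.1137677 ] 0.001929391402178654
tread ((0.5964140295982361, 0.014253253117203712), (0.054436881095170975, 0.04218165948987007), 42.27094650268555)
0.13487761980670704 132.45455751249816
[3.619 2.347 1.007 0.    0.    0.   ] [0.23556064 0.5514952  0.23036112]
```

Request:
arm_command --pt "0.905 0.587 0 0 0 0 1" --pt "0.905 0.587 0 0 0 0 1" --pt "0.905 0.587 0 0 0 0 1" --pt "0.905 0.587 0 0 0 0 1" --pt "0.905 0.587 0 0 0 0 1"

```text
time: 0.6
position: [0.3269, 0.4161, 0.2315]
ee_rot: [-3.141, 0.0, -0.406]
ft_force: [-0.2, 0.9, 0.2]
grip_width: 0.141
grasp_force: 0.0
```

Request:
arm_command --pt "0.905 0.587 0 0 0 0 1" --pt "0.905 0.587 0 0 0 0 1" --pt "0.905 0.587 0 0 0 0 1" --pt "0.905 0.587 0 0 0 0 1" --pt "0.905 0.587 0 0 0 0 1"

```text
time: 1.1
position: [0.4167, 0.2827, 0.231]
ee_rot: [3.141, 0.0, -0.406]
ft_force: [-0.9, 0.9, -0.8]
grip_width: 0.004
grasp_force: 0.0
```

Request:
arm_command --pt "0.905 0.587 0 0 0 0 1" --pt "0.905 0.587 0 0 0 0 1" --pt "0.905 0.587 0 0 0 0 1" --pt "0.905 0.587 0 0 0 0 1" --pt "0.905 0.587 0 0 0 0 1"

```text
time: 1.6
position: [0.5068, 0.149, 0.2305]
ee_rot: [3.14, 0.001, -0.405]
ft_force: [0.5, -0.1, 0.1]
grip_width: 0.0
grasp_force: 0.0
```

Request:
arm_command --pt "0.905 0.587 0 0 0 0 1" --pt "0.905 0.587 0 0 0 0 1" --pt "0.905 0.587 0 0 0 0 1" --pt "0.905 0.587 0 0 0 0 1" --pt "0.905 0.587 0 0 0 0 1"

```text
time: 2.1
position: [0.5971, 0.0153, 0.2301]
ee_rot: [3.141, 0.002, -0.404]
ft_force: [0.5, -0.0, 0.1]
grip_width: 0.001
grasp_force: 0.0
```

Request:
arm_command --pt "0 0 1 0 0 0 1" --pt "0 0 1 0 0 0 1" --pt "0 0 1 0 0 0 1" --pt "0 0 1 0 0 0 1" --pt "0 0 1 0 0 0 1"

```text
time: 2.6
position: [0.5967, 0.0161, 0.0827]
ee_rot: [3.141, -0.001, -0.401]
ft_force: [-0.2, -0.6, 2.3]
grip_width: -0.001
grasp_force: 0.0
```

Request:
arm_command --pt "0 0 0.15 0 0 0 1" --pt "0 0 0.22 0 0 0 1" --pt "0 0 0.26 0 0 0 1" --pt "0 0 0.29 0 0 0 1" --pt "0 0 0.32 0 0 0 1" --pt "0 0 0.35 0 0 0 1" --pt "0 0 0.38 0 0 0 1" --pt "0 0 0.4 0 0 0 1" --pt "0 0 0.42 0 0 0 1" --pt "0 0 0.42 0 0 0 1" --pt "0 0 0.42 0 0 0 1"

```text
time: 3.7
position: [0.5992, 0.0133, 0.0221]
ee_rot: [-3.141, -0.006, -0.404]
ft_force: [0.8, -4.5, 7.0]
grip_width: 0.004
grasp_force: 3.8
```

Request:
arm_command --pt "0 0 0.01 0 0 0 1" --pt "0 0 0.02 0 0 0 1" --pt "0 0 0.02 0 0 0 1" --pt "0 0 0.02 0 0 0 1"

```text
time: 4.1
position: [0.5993, 0.0132, 0.0189]
ee_rot: [-3.141, -0.006, -0.404]
ft_force: [2.5, -4.4, 6.1]
grip_width: -0.0
grasp_force: 3.5
```

Request:
arm_command --pt "0 0 0.01 0 0 0 1" --pt "0 0 0.02 0 0 0 1" --pt "0 0 0.02 0 0 0 1" --pt "0 0 0.02 0 0 0 1"

```text
time: 4.5
position: [0.5993, 0.0132, 0.016]
ee_rot: [-3.141, -0.007, -0.404]
ft_force: [2.1, -5.5, 6.2]
grip_width: 0.001
grasp_force: 3.8
```

Request:
arm_command --pt "0 0 0.01 0 0 0 1" --pt "0 0 0.02 0 0 0 1" --pt "0 0 0.02 0 0 0 1" --pt "0 0 0.02 0 0 0 1"

```text
time: 4.9
position: [0.5997, 0.0131, 0.0153]
ee_rot: [-3.141, -0.008, -0.403]
ft_force: [-4.1, -4.3, 17.4]
grip_width: -0.003
grasp_force: 8.5
```

Request:
arm_command --pt "0 0 0.01 0 0 0 1" --pt "0 0 0.02 0 0 0 1" --pt "0 0 0.02 0 0 0 1" --pt "0 0 0.02 0 0 0 1"

```text
time: 5.3
position: [0.5999, 0.0131, 0.0147]
ee_rot: [-3.141, -0.009, -0.402]
ft_force: [-10.5, -4.2, 28.8]
grip_width: 0.0
grasp_force: 13.4
```

Run:
```python
from h import *
p,d=shot('side','s1')
cv2.imwrite('pics/c1.png',cv2.resize(p[90:260,120:330],None,fx=3,fy=3))
```

```text
(no output)
```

View pics/c1.png

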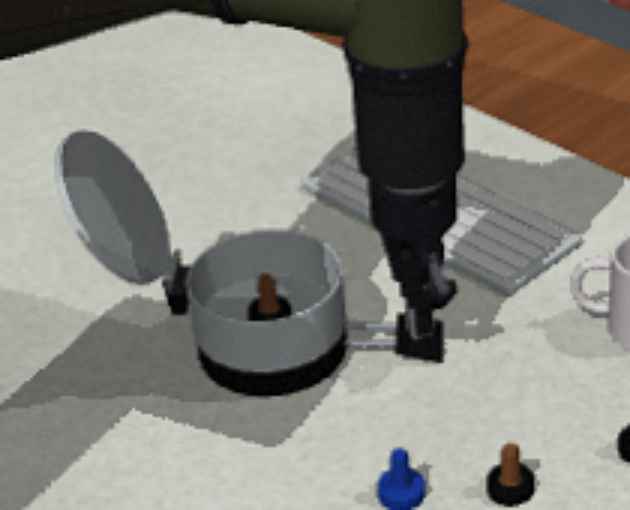

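The lid is open past upright and the pedal is on its stop. Next I'll let the pedal up and look.

Request:
arm_command --pt "0 0 -0.1 0 0 0 1" --pt "0 0 -0.3 0 0 0 1" --pt "0 0 -0.6 0 0 0 1" --pt "0 0 -1 0 0 0 0.5" --pt "0 0 -1 0 0 0 0.5" --pt "0 0 -1 0 0 0 0.5"

```text
time: 5.95
position: [0.5983, 0.0147, 0.1605]
ee_rot: [-3.138, -0.006, -0.404]
ft_force: [0.5, -0.2, -0.9]
grip_width: 0.497
grasp_force: 0.0
```

Request:
arm_command --pt "0.26 0.61 0 0 0 0 0.5" --pt "0.26 0.61 0 0 0 0 0.5" --pt "0.26 0.61 0 0 0 0 0.5" --pt "0.26 0.61 0 0 0 0 0.5"

```text
time: 6.35
position: [0.596, -0.086, 0.1549]
ee_rot: [3.141, 0.002, -0.406]
ft_force: [-0.3, 0.2, -0.3]
grip_width: 0.499
grasp_force: 0.0
```

Request:
arm_command --pt "0.26 0.61 0 0 0 0 0.5" --pt "0.26 0.61 0 0 0 0 0.5" --pt "0.26 0.61 0 0 0 0 0.5" --pt "0.26 0.61 0 0 0 0 0.5"

```text
time: 6.75
position: [0.5963, -0.1844, 0.1553]
ee_rot: [3.141, 0.001, -0.405]
ft_force: [-0.2, 0.7, -0.4]
grip_width: 0.5
grasp_force: 0.0
```

Run:
```python
from h import *
p,d=shot('top','t1');W=cloud('top',d)
for r in stamps(p,W):print(*r)
# handle of the mid stamp
m=((W[...,2]>.072)&(W[...,2]<.088)&(np.hypot(W[...,0]-.505,W[...,1]-.114)<.055)).astype(np.uint8)
n,l,s,c=cv2.connectedComponentsWithStats(m)
for i in range(1,n):
    if s[i,4]>8:print('in tin',c[i],s[i,4],W[l==i].mean(0))
# rim
m=((W[...,2]>.078)&(W[...,2]<.093)&(abs(np.hypot(W[...,0]-.505,W[...,1]-.114)-.0675)<.008))
q=W[m];from scipy.optimize import least_squares
f=least_squares(lambda a:np.hypot(*(q[:,:2]-a).T)-.0675,[.505,.114],loss='soft_l1',f_scale=.002);print('rim',f.x,len(q))
print(observe()['position'],observe()['grip_width'])
cv2.imwrite('pics/c2.png',cv2.resize(cv2.convertScaleAbs(p[140:320,90:350],alpha=2),None,fx=3,fy=3))
```

```text
[206. 234.] 119 [0.5055 0.0498 0.047 ] [52. 52. 49.]
[387. 213.] 57 [ 0.5555 -0.3022  0.0472] [30. 48. 77.]
[200. 224.] 19 [0.5251 0.0637 0.0368] [107. 107. 102.]
[434. 229.] 64 [ 0.5264 -0.3922  0.0467] [81. 27. 56.]
[320. 233.] 52 [ 0.513  -0.1722  0.0481] [32. 52. 83.]
[198. 235.] 29 [0.5021 0.0668 0.0369] [108. 108. 103.]
[366. 259.] 58 [ 0.4647 -0.2619  0.0471] [30. 49. 78.]
[287. 265.] 54 [ 0.4495 -0.1097  0.0481] [106.  42.  19.]
[331. 275.] 58 [ 0.432  -0.1954  0.0477] [30. 49. 79.]
[424. 278.] 64 [ 0.4309 -0.3729  0.0474] [29. 46. 73.]
[361. 316.] 68 [ 0.3558 -0.2532  0.0476] [ 43. 122. 136.]
[307. 319.] 61 [ 0.3474 -0.1517  0.0476] [81. 26. 56.]
rim [0.50675482 0.11071456] 128
[ 0.59648976 -0.18356789  0.15552688] 0.5005898840626468
```

View pics/c2.png

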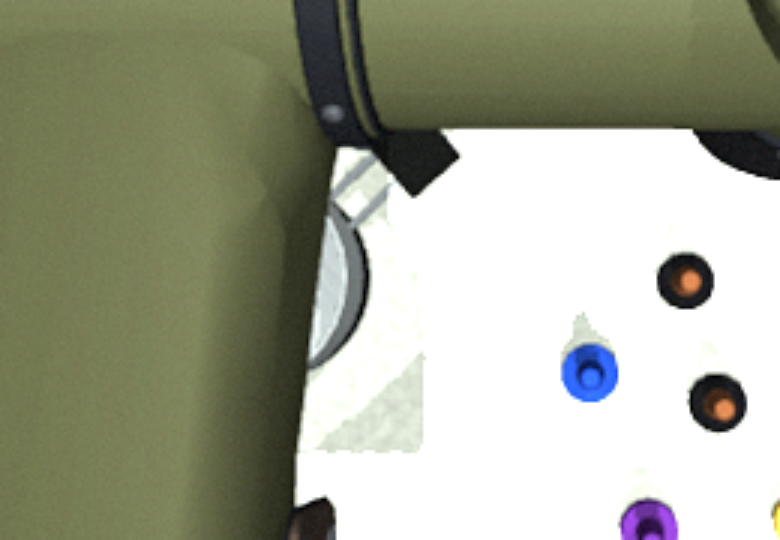

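```bash
cat >> h.py <<'E'
def plan(targets,yaw0,p0=None):
    """chain of calls: targets [(xyz,yaw)], each from previous commanded pose; prints numbers"""
    o=observe();p=o['position'] if p0 is None else np.array(p0);y=np.degrees(o['ee_rot'][2]) if yaw0 is None else yaw0
    for q,yy in targets:
        R=Ro.from_euler('xyz',[np.pi,0,np.radians(y)]);s=R.inv().apply(np.array(q)-p)/.15
        a=(R.inv()*Ro.from_euler('xyz',[np.pi,0,np.radians(yy)])).as_rotvec()/np.pi
        print('->',np.round(q,3),yy,'shift',s.round(3),'turn z',a[2].round(3));p=np.array(q);y=yy
E
python3 - <<'E'
from h import *
d=np.load('pics/t1.npy');W=cloud('top',d)
for v,u in((150,200),(180,120),(250,150),(300,120),(160,300)):print(u,v,W[v,u])
plan([((.6205,-.2244,.155),-47.6),((.6205,-.2244,.019),-47.6)],None)
E
```

```text
200 150 [ 0.56651214 -0.0469965   0.54471685]
120 180 [0.54418235 0.00730889 0.54608611]
150 250 [ 0.49696829 -0.01716352  0.5500383 ]
120 300 [ 0.46446063 -0.00118509  0.55613952]
300 160 [ 0.56311268 -0.11666828  0.53332244]
-> [ 0.62  -0.224  0.155] -47.6 shift [0.254 0.188 0.004] turn z 0.136
-> [ 0.62  -0.224  0.019] -47.6 shift [ 0.    -0.     0.907] turn z 0.0
```

Request:
arm_command --pt "0.254 0.188 0 0 0 0.136 0.5" --pt "0.254 0.188 0 0 0 0.136 0.5" --pt "0.254 0.188 0 0 0 0.136 0.5" --pt "0.254 0.188 0 0 0 0.136 0.5" --pt "0.254 0.188 0.3 0 0 0.136 0.5" --pt "0.254 0.188 0.6 0 0 0.136 0.5" --pt "0.254 0.188 0.8 0 0 0.136 0.5" --pt "0.254 0.188 0.9 0 0 0.136 0.5" --pt "0.254 0.188 0.911 0 0 0.136 0.5" --pt "0.254 0.188 0.911 0 0 0.136 0.6" --pt "0.254 0.188 0.911 0 0 0.136 0.7" --pt "0.254 0.188 0.911 0 0 0.136 0.8" --pt "0.254 0.188 0.911 0 0 0.136 1" --pt "0.254 0.188 0.911 0 0 0.136 1" --pt "0.254 0.188 0.911 0 0 0.136 1" --pt "0.254 0.188 0.911 0 0 0.136 1"

```text
time: 8.4
position: [0.6217, -0.2256, 0.022]
ee_rot: [-3.14, -0.003, -0.831]
ft_force: [0.8, 2.1, 6.0]
grip_width: 0.165
grasp_force: 58.5
```

Run:
```python
from h import *
p,d=shot('side','s2')
cv2.imwrite('pics/c3.png',cv2.resize(p[150:330,220:440],None,fx=3,fy=3))
plan([((.5675,-.056,.155),-47.6)],None)
```

```text
-> [ 0.568 -0.056  0.155] -47.6 shift [-1.078 -0.496 -0.887] turn z 0.0
```

View pics/c3.png

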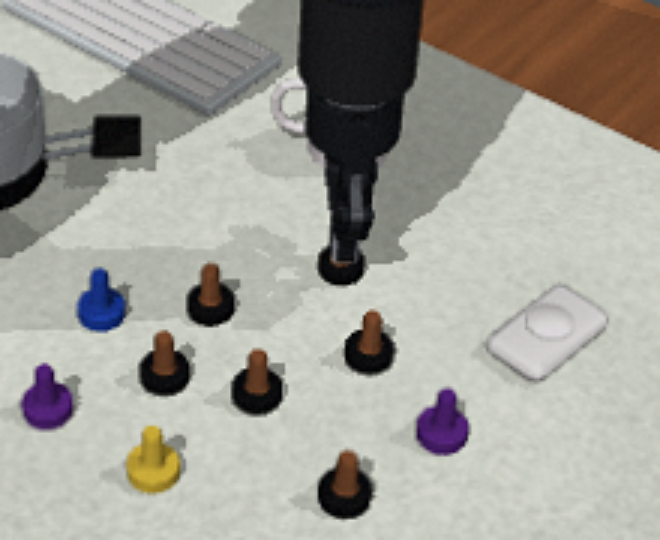

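```bash
cat >> h.py <<'E'
def orange(p):
    h=cv2.cvtColor(p,cv2.COLOR_BGR2HSV);m=cv2.inRange(h,(3,90,20),(18,255,255))
    return cv2.connectedComponentsWithStats(m)
def tops_side(p,d,ztop):
    W=cloud('side',d);n,l,s,c=orange(p);r=[]
    for i in range(1,n):
        if 25<s[i,4]<400:
            # top end of handle: upper pixels
            v,u=np.where(l==i);k=v<=v.min()+3;w=W[v,u];hi=w[:,2]>np.percentile(w[:,2],70)
            r.append((c[i].round(),s[i,4],w[hi].mean(0).round(4),w.mean(0).round(4)))
    return r
E
python3 - <<'E'
from h import *
for f in('s1','s0'):
    p=cv2.imread(f'pics/{f}.png');d=np.load(f'pics/{f}.npy')
    for r in tops_side(p,d,0):print(f,*r)
W=cloud('side',np.load('pics/s1.npy'))
from scipy.optimize import least_squares
c0=np.array([.505,.114]);rr=np.hypot(*(W[...,:2]-c0).transpose(2,0,1))
q=W[(W[...,2]>.083)&(W[...,2]<.092)&(rr>.055)&(rr<.08)];print(len(q))
f=least_squares(lambda a:np.hypot(*(q[:,:2]-a).T)-.0675,c0,loss='soft_l1',f_scale=.002);print('rim',f.x,np.median(abs(f.fun)))
k=(rr<.066)&(W[...,2]>.025)&(W[...,2]<.045);print('floor z',np.median(W[k][:,2]))
E
```

```text
s1 [240.   1.] 46 [ 2.299   1.7988 -0.1973] [ 2.3042  1.8337 -0.2086]
s1 [259.   4.] 174 [ 2.299   1.6185 -0.1696] [ 2.303   1.6471 -0.1915]
s1 [277.   1.] 33 [ 2.2987  1.4637 -0.1292] [ 2.3019  1.4833 -0.1372]
s1 [298.   4.] 193 [ 2.3008  1.2748 -0.1   ] [ 2.304   1.3097 -0.1205]
s1 [342.   4.] 220 [ 2.2979  0.9351 -0.0262] [ 2.302   0.9689 -0.0473]
s1 [372.  10.] 354 [2.2074 0.7028 0.0186] [ 2.2743  0.7475 -0.0287]
s1 [393.   3.] 242 [2.233  0.5604 0.07  ] [2.2821 0.6231 0.0346]
s1 [450.   4.] 318 [2.3025 0.2702 0.1215] [2.303  0.302  0.1019]
s1 [482.   1.] 42 [2.301  0.1253 0.1653] [2.3018 0.1375 0.1586]
s1 [550.   2.] 98 [ 2.2199 -0.2242  0.2704] [ 2.2771 -0.1905  0.2456]
s1 [284.  10.] 220 [ 2.3009  1.4293 -0.1661] [ 2.3028  1.4297 -0.1882]
s1 [325.  10.] 272 [ 2.2699  1.0717 -0.0806] [ 2.2929  1.0895 -0.1105]
s1 [248.  11.] 184 [ 2.2544  1.7208 -0.2203] [ 2.2901  1.7519 -0.2575]
s1 [548.  14.] 348 [ 2.255  -0.1937  0.2198] [ 2.2874 -0.1891  0.1881]
s1 [271.  18.] 212 [ 2.2235  1.4644 -0.2046] [ 2.2793  1.5183 -0.2522]
s1 [310.  18.] 241 [ 2.2309  1.1479 -0.136 ] [ 2.2817  1.194
[... 10706 characters left out ...]
] 359 [ 2.276  -0.3489 -0.5918] [ 2.2958 -0.3467 -0.6227]
s0 [557. 181.] 48 [ 2.3036 -0.4712 -0.6121] [ 2.3028 -0.4748 -0.6307]
s0 [334. 232.] 83 [ 0.619  -0.2282  0.0461] [ 0.6176 -0.2293  0.0314]
s0 [556. 247.] 155 [ 1.8109 -0.6326 -0.6336] [ 1.9004 -0.6292 -0.7145]
s0 [290. 245.] 92 [ 0.5104 -0.1765  0.0461] [ 0.5097 -0.1772  0.0308]
s0 [343. 261.] 96 [ 0.5284 -0.3225  0.0759] [ 0.5443 -0.3125  0.0403]
s0 [274. 268.] 99 [ 0.4099 -0.2179  0.0746] [ 0.4221 -0.2063  0.0401]
s0 [305. 274.] 98 [ 0.462  -0.2664  0.0467] [ 0.4605 -0.2673  0.0317]
s0 [335. 309.] 113 [ 0.4276 -0.3782  0.0467] [ 0.4263 -0.3786  0.0309]
196
rim [0.5065342 0.1108543] 0.0013382674607716402
floor z 0.034616676481984805
```

```bash
cat >> h.py <<'E'
C=np.array([.5065,.1122])
def slot(a,r=.0425,z=.16):
    a=np.radians(a);return (C[0]+r*np.cos(a),C[1]+r*np.sin(a),z)
def transit(goal,yaw,z=.16,n=2):
    """up to z, n equal transit steps"""
    o=observe();p=o['position'];y=np.degrees(o['ee_rot'][2]);g=np.array(goal);a=np.r_[p[:2],z]
    T=[(a,y)]+[(np.r_[a[:2]+(g[:2]-a[:2])*k/n,z],yaw) for k in range(1,n+1)]
    plan(T+[(goal,yaw)],None)
E
python3 - <<'E'
from h import *
transit(slot(312.4,.0440,.057),-47.6)
E
```

```text
-> [ 0.622 -0.226  0.16 ] -47.587518613641244 shift [ 0.    0.   -0.92] turn z 0.0
-> [ 0.579 -0.073  0.16 ] -47.6 shift [-0.943 -0.476 -0.   ] turn z 0.0
-> [0.536 0.08  0.16 ] -47.6 shift [-0.944 -0.476 -0.   ] turn z 0.0
-> [0.536 0.08  0.057] -47.6 shift [ 0.    -0.     0.687] turn z 0.0
```

Request:
arm_command --pt "0 0 -0.2 0 0 0 1" --pt "0 0 -0.5 0 0 0 1" --pt "0 0 -0.92 0 0 0 1" --pt "0 0 -0.92 0 0 0 1" --pt "-0.3 -0.15 -0.92 0 0 0 1" --pt "-0.65 -0.33 -0.92 0 0 0 1" --pt "-0.943 -0.476 -0.92 0 0 0 1" --pt "-0.943 -0.476 -0.92 0 0 0 1"

```text
time: 9.25
position: [0.577, -0.0688, 0.1582]
ee_rot: [-3.14, 0.0, -0.827]
ft_force: [-0.2, -0.3, -0.6]
grip_width: 0.164
grasp_force: 58.6
```

Request:
arm_command --pt "-0.3 -0.15 0 0 0 0 1" --pt "-0.6 -0.3 0 0 0 0 1" --pt "-0.85 -0.43 0 0 0 0 1" --pt "-0.943 -0.476 0 0 0 0 1" --pt "-0.943 -0.476 0 0 0 0 1" --pt "-0.943 -0.476 0 0 0 0 1" --pt "-0.943 -0.476 0 0 0 0 1"

```text
time: 9.95
position: [0.5355, 0.079, 0.1576]
ee_rot: [3.141, -0.0, -0.832]
ft_force: [0.5, -0.7, -1.2]
grip_width: 0.165
grasp_force: 58.7
```

Run:
```python
from h import *
p,d=shot('side','s3')
print(observe()['position'],observe()['ee_rot'])
plan([(slot(312.4,.0440,.057),-47.6)],None)
cv2.imwrite('pics/c4.png',cv2.resize(p[90:260,120:330],None,fx=3,fy=3))
```

```text
[0.53547498 0.0788761  0.15760125] [ 3.14134013e+00 -1.18371705e-04 -8.32557777e-01]
-> [0.536 0.08  0.057] -47.6 shift [-0.001 -0.007  0.671] turn z -0.001
```

View pics/c4.png

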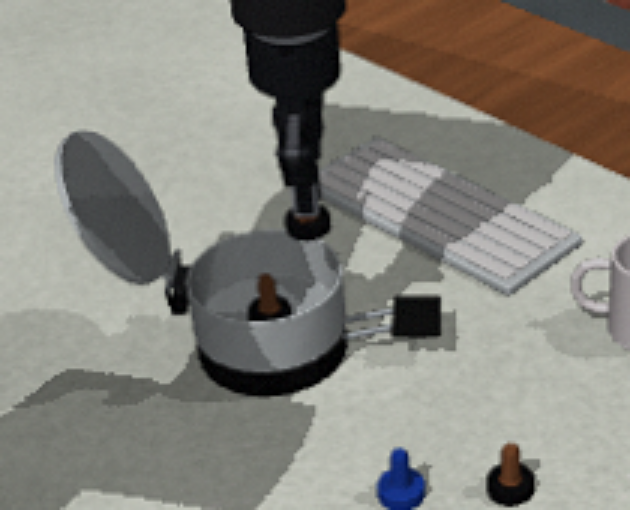

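The held stamp is upright over the pedal-side slot and the lid is open. Next I'll lower it, release and rise.

Request:
arm_command --pt "0 -0.007 0.25 0 0 0 1" --pt "0 -0.007 0.45 0 0 0 1" --pt "0 -0.007 0.55 0 0 0 1" --pt "0 -0.007 0.62 0 0 0 1" --pt "0 -0.007 0.66 0 0 0 1" --pt "0 -0.007 0.671 0 0 0 1" --pt "0 -0.007 0.671 0 0 0 1"

```text
time: 10.7
position: [0.5365, 0.0807, 0.058]
ee_rot: [-3.14, -0.001, -0.831]
ft_force: [0.0, -0.2, -1.0]
grip_width: 0.168
grasp_force: 58.7
```

Request:
arm_command --pt "0 0 0 0 0 0 0.8" --pt "0 0 0 0 0 0 0.7" --pt "0 0 0 0 0 0 0.6" --pt "0 0 0 0 0 0 0.6" --pt "0 0 -0.2 0 0 0 0.6" --pt "0 0 -0.5 0 0 0 0.6" --pt "0 0 -0.8 0 0 0 0.6" --pt "0 0 -0.8 0 0 0 0.6"

```text
time: 11.5
position: [0.5389, 0.081, 0.1852]
ee_rot: [-3.131, -0.006, -0.831]
ft_force: [0.9, 0.1, 0.7]
grip_width: 0.4
grasp_force: 0.0
```

```bash
cat >> h.py <<'E'
B=np.array([.0027,.0047])  # side-camera handle reading -> top/robot frame
def look(f,crop=False):
    p,d=shot('side',f)
    for r in tops_side(p,d,0):
        w=r[2]
        if .3<w[0]<.75 and -.5<w[1]<.25 and r[0][1]>120 and w[2]<.13:
            q=w[:2]+B;t=q-C;print(r[0],r[1],'xy',q.round(4),'z',w[2],'r/ang %.4f %.1f'%(np.hypot(*t),np.degrees(np.arctan2(t[1],t[0]))%360) if np.hypot(*t)<.09 else '')
    cv2.imwrite(f'pics/{f}c.png',cv2.resize(p[90:260,120:330],None,fx=3,fy=3))
E
python3 - <<'E'
from h import *
look('s4')
p,d=shot('top','t4');W=cloud('top',d)
for r in stamps(p,W):
    if r[0][0]>250:print(*r)
cv2.imwrite('pics/t4c.png',cv2.resize(p[140:340,90:450],None,fx=2.2,fy=2.2))
print(observe()['position'])
E
```

```text
[209. 189.] 76 xy [0.4787 0.0747] z 0.114 r/ang 0.0467 233.4
[224. 186.] 53 xy [0.5376 0.0823] z 0.0811 r/ang 0.0431 316.1
[290. 245.] 91 xy [ 0.513  -0.1718] z 0.0464 
[343. 261.] 96 xy [ 0.5558 -0.3016] z 0.0462 
[274. 268.] 98 xy [ 0.4327 -0.1939] z 0.046 
[305. 274.] 98 xy [ 0.4648 -0.2617] z 0.0466 
[335. 309.] 114 xy [ 0.413  -0.3844] z 0.0714 
[303.  96.] 139 [ 0.7839 -0.1338  0.0472] [51. 51. 52.]
[300. 124.] 102 [ 0.7263 -0.1298  0.0469] [55. 55. 56.]
[271. 127.] 19 [ 0.7189 -0.0725  0.0485] [65. 64. 66.]
[387. 213.] 58 [ 0.5554 -0.3022  0.0473] [16. 27. 44.]
[434. 229.] 65 [ 0.5265 -0.3922  0.0466] [46. 14. 31.]
[320. 233.] 51 [ 0.5129 -0.1723  0.0484] [17. 29. 48.]
[366. 259.] 59 [ 0.4648 -0.2619  0.047 ] [16. 27. 44.]
[287. 265.] 52 [ 0.4495 -0.1099  0.0486] [64. 24. 10.]
[331. 275.] 59 [ 0.432  -0.1953  0.0474] [15. 27. 44.]
[424. 278.] 65 [ 0.4309 -0.373   0.047 ] [14. 25. 40.]
[361. 316.] 68 [ 0.3558 -0.2532  0.0475] [24. 73. 82.]
[307. 319.] 61 [ 0.3474 -0.1518  0.0476] [46. 13. 31.]
[0.536539   0.08099058 0.17849758]
```

View pics/s4c.png

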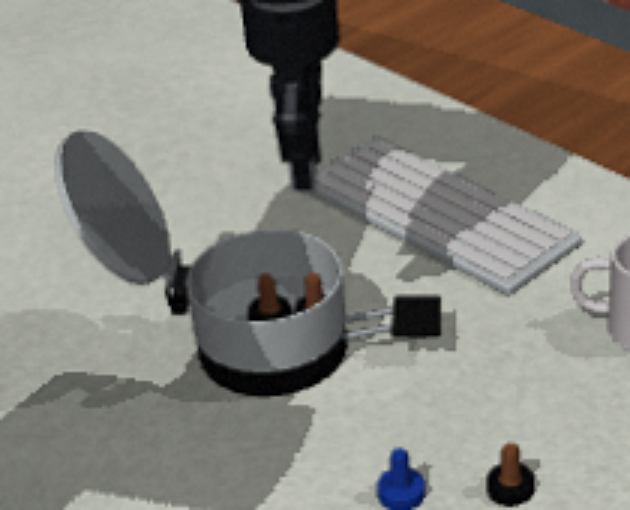

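```bash
sed -i 's/^C=.*/C=np.array([.5063,.1110])/; s/w\[hi\].mean(0).round(4)/np.median(w[hi],0).round(4)/' h.py
cat >> h.py <<'E'
def pick(xy,yaw):
    plan([((*((observe()['position'][:2]+np.array(xy))/2),.16),yaw),((*xy,.16),yaw),((*xy,.023),yaw)],None)
E
python3 - <<'E'
from h import *
p=cv2.imread('pics/s4.png');d=np.load('pics/s4.npy')
for r in tops_side(p,d,0):
    if 195<r[0][0]<240 and r[0][1]>150: print(r[0],r[1],r[2][:2]+B,r[2])
pick((.513,-.1722),-45)
E
```

```text
[209. 189.] 76 [0.5082 0.1119] [0.5055 0.1072 0.0784]
[224. 186.] 53 [0.5372 0.0829] [0.5345 0.0782 0.0819]
-> [ 0.525 -0.046  0.16 ] -45 shift [0.57  0.627 0.123] turn z -0.015
-> [ 0.513 -0.172  0.16 ] -45 shift [0.541 0.652 0.   ] turn z 0.0
-> [ 0.513 -0.172  0.023] -45 shift [ 0.    -0.     0.913] turn z 0.0
```

Request:
arm_command --pt "0.57 0.627 0.123 0 0 -0.015 0.5" --pt "0.57 0.627 0.123 0 0 -0.015 0.5" --pt "0.57 0.627 0.123 0 0 -0.015 0.5" --pt "0.57 0.627 0.123 0 0 -0.015 0.5"

```text
time: 12.0
position: [0.5227, -0.0488, 0.1564]
ee_rot: [3.139, 0.002, -0.788]
ft_force: [0.6, 0.0, 0.2]
grip_width: 0.496
grasp_force: 0.0
```

Request:
arm_command --pt "0.541 0.652 0 0 0 0 0.5" --pt "0.541 0.652 0 0 0 0 0.5" --pt "0.541 0.652 0 0 0 0 0.5" --pt "0.541 0.652 0 0 0 0 0.5" --pt "0.541 0.652 0.3 0 0 0 0.5" --pt "0.541 0.652 0.6 0 0 0 0.5" --pt "0.541 0.652 0.8 0 0 0 0.5" --pt "0.541 0.652 0.9 0 0 0 0.5" --pt "0.541 0.652 0.913 0 0 0 0.5" --pt "0.541 0.652 0.913 0 0 0 0.6" --pt "0.541 0.652 0.913 0 0 0 0.7" --pt "0.541 0.652 0.913 0 0 0 0.8" --pt "0.541 0.652 0.913 0 0 0 1" --pt "0.541 0.652 0.913 0 0 0 1" --pt "0.541 0.652 0.913 0 0 0 1" --pt "0.541 0.652 0.913 0 0 0 1"

```text
time: 13.6
position: [0.5138, -0.1726, 0.0236]
ee_rot: [-3.14, -0.003, -0.784]
ft_force: [-1.8, 1.8, 7.3]
grip_width: 0.158
grasp_force: 58.5
```

Run:
```python
from h import *
print(observe()['position'])
transit(slot(135,.043,.058),-45)
```

```text
[ 0.51376548 -0.17263966  0.02355527]
-> [ 0.514 -0.173  0.16 ] -44.89817103399142 shift [ 0.    0.   -0.91] turn z 0.0
-> [ 0.495 -0.016  0.16 ] -45 shift [-0.828 -0.652 -0.   ] turn z 0.001
-> [0.476 0.141 0.16 ] -45 shift [-0.829 -0.651 -0.   ] turn z 0.0
-> [0.476 0.141 0.058] -45 shift [ 0.   -0.    0.68] turn z 0.0
```

Request:
arm_command --pt "0 0 -0.2 0 0 0 1" --pt "0 0 -0.5 0 0 0 1" --pt "0 0 -0.91 0 0 0 1" --pt "0 0 -0.91 0 0 0 1" --pt "-0.3 -0.23 -0.91 0 0 0 1" --pt "-0.6 -0.47 -0.91 0 0 0 1" --pt "-0.828 -0.652 -0.91 0 0 0 1" --pt "-0.828 -0.652 -0.91 0 0 0 1"

```text
time: 14.4
position: [0.4932, -0.0117, 0.1582]
ee_rot: [-3.14, 0.0, -0.78]
ft_force: [0.0, -0.0, 0.4]
grip_width: 0.163
grasp_force: 58.6
```

Request:
arm_command --pt "-0.3 -0.23 0 0 0 0 1" --pt "-0.6 -0.47 0 0 0 0 1" --pt "-0.77 -0.61 0 0 0 0 1" --pt "-0.823 -0.651 0 0 0 0 1" --pt "-0.823 -0.651 0 0 0 0 1" --pt "-0.823 -0.651 0 0 0 0 1" --pt "-0.823 -0.651 0 0 0 0 1"

```text
time: 15.1
position: [0.4755, 0.1396, 0.1581]
ee_rot: [3.141, -0.0, -0.785]
ft_force: [-0.2, 0.6, -1.0]
grip_width: 0.17
grasp_force: 58.7
```

Run:
```python
from h import *
print(observe()['position'],observe()['ee_rot'])
plan([(slot(135,.042,.058),-45)],None)
```

```text
[0.47545668 0.13962179 0.15813183] [ 3.14146637e+00 -1.90275305e-04 -7.85441966e-01]
-> [0.477 0.141 0.058] -45 shift [ 0.    -0.01   0.668] turn z -0.0
```

Request:
arm_command --pt "0 -0.01 0.25 0 0 0 1" --pt "0 -0.01 0.45 0 0 0 1" --pt "0 -0.01 0.55 0 0 0 1" --pt "0 -0.01 0.62 0 0 0 1" --pt "0 -0.01 0.66 0 0 0 1" --pt "0 -0.01 0.668 0 0 0 1" --pt "0 -0.01 0.668 0 0 0 1" --pt "0 -0.01 0.668 0 0 0 1"

```text
time: 15.9
position: [0.4768, 0.1421, 0.059]
ee_rot: [-3.14, -0.001, -0.784]
ft_force: [0.9, 0.9, 0.6]
grip_width: 0.163
grasp_force: 58.7
```

Request:
arm_command --pt "0 0 0 0 0 0 0.8" --pt "0 0 0 0 0 0 0.7" --pt "0 0 0 0 0 0 0.6" --pt "0 0 0 0 0 0 0.6" --pt "0 0 -0.2 0 0 0 0.6" --pt "0 0 -0.5 0 0 0 0.6" --pt "0 0 -0.7 0 0 0 0.6" --pt "0 0 -0.7 0 0 0 0.6"

```text
time: 16.7
position: [0.4784, 0.1426, 0.1686]
ee_rot: [-3.133, -0.003, -0.784]
ft_force: [-0.4, -0.5, -0.0]
grip_width: 0.398
grasp_force: 0.0
```

```bash
cat >> h.py <<'E'
B=np.array([.0009,.0038])
def survey(k):
    look(f's{k}')
    p,d=shot('top',f't{k}');W=cloud('top',d)
    for r in stamps(p,W):
        if r[0][0]>310 and r[0][1]>150 and r[3].max()<75 :print('top',r[0],r[2],r[3])
    print(observe()['position'])
E
python3 - <<'E'
from h import *
survey(5)
pick((.4648,-.2619),-45)
E
```

```text
[209. 188.] 82 xy [0.507  0.1127] z 0.0788 r/ang 0.0018 67.6
[224. 186.] 53 xy [0.5368 0.0831] z 0.0803 r/ang 0.0413 317.5
[193. 189.] 71 xy [0.475  0.1429] z 0.0808 r/ang 0.0447 134.5
[343. 261.] 97 xy [ 0.5518 -0.303 ] z 0.0471 
[274. 268.] 99 xy [ 0.4293 -0.196 ] z 0.0473 
[305. 274.] 98 xy [ 0.4626 -0.2629] z 0.0471 
[335. 308.] 114 xy [ 0.428  -0.3741] z 0.0468 
top [387. 213.] [ 0.5555 -0.3022  0.0471] [14. 25. 41.]
top [434. 229.] [ 0.5266 -0.3922  0.0467] [43. 13. 29.]
top [366. 259.] [ 0.4648 -0.2618  0.0471] [14. 25. 41.]
top [331. 275.] [ 0.4319 -0.1954  0.0477] [14. 25. 42.]
top [424. 278.] [ 0.4309 -0.373   0.0468] [13. 23. 38.]
[0.47637919 0.1421036  0.16330986]
-> [ 0.471 -0.06   0.16 ] -45 shift [0.924 0.981 0.022] turn z 0.0
-> [ 0.465 -0.262  0.16 ] -45 shift [0.925 0.98  0.   ] turn z 0.0
-> [ 0.465 -0.262  0.023] -45 shift [ 0.    -0.     0.913] turn z 0.0
```

```bash
sed -i 's/^C=.*/C=np.array([.5062,.1120])/; s/(\*xy,.023)/(*xy,.026)/' h.py
python3 - <<'E'
from h import *
pick((.4648,-.2619),-105)
E
```

```text
-> [ 0.471 -0.06   0.16 ] -105 shift [0.924 0.981 0.022] turn z 0.334
-> [ 0.465 -0.262  0.16 ] -105 shift [ 1.311 -0.311 -0.   ] turn z 0.0
-> [ 0.465 -0.262  0.026] -105 shift [ 0.    -0.     0.893] turn z 0.0
```

Request:
arm_command --pt "0.3 0.3 0.022 0 0 0.05 0.5" --pt "0.6 0.6 0.022 0 0 0.1 0.5" --pt "0.924 0.981 0.022 0 0 0.15 0.5" --pt "0.924 0.981 0.022 0 0 0.2 0.5" --pt "0.924 0.981 0.022 0 0 0.25 0.5" --pt "0.924 0.981 0.022 0 0 0.3 0.5" --pt "0.924 0.981 0.022 0 0 0.334 0.5" --pt "0.924 0.981 0.022 0 0 0.334 0.5"

```text
time: 17.6
position: [0.4698, -0.0605, 0.158]
ee_rot: [3.139, -0.001, -1.835]
ft_force: [-0.1, -0.3, 0.5]
grip_width: 0.5
grasp_force: 0.0
```

Request:
arm_command --pt "0.656 -0.155 0 0 0 0 0.5" --pt "0.656 -0.155 0 0 0 0 0.5" --pt "0.656 -0.155 0 0 0 0 0.5"

```text
time: 17.9
position: [0.4662, -0.1652, 0.1584]
ee_rot: [3.139, -0.002, -1.834]
ft_force: [0.2, -0.5, -0.0]
grip_width: 0.497
grasp_force: 0.0
```

Request:
arm_command --pt "0.655 -0.156 0 0 0 0 0.5" --pt "0.655 -0.156 0 0 0 0 0.5" --pt "0.655 -0.156 0 0 0 0 0.5" --pt "0.655 -0.156 0 0 0 0 0.5" --pt "0.655 -0.156 0.3 0 0 0 0.5" --pt "0.655 -0.156 0.6 0 0 0 0.5" --pt "0.655 -0.156 0.8 0 0 0 0.5" --pt "0.655 -0.156 0.88 0 0 0 0.5" --pt "0.655 -0.156 0.893 0 0 0 0.5" --pt "0.655 -0.156 0.893 0 0 0 0.6" --pt "0.655 -0.156 0.893 0 0 0 0.7" --pt "0.655 -0.156 0.893 0 0 0 0.8" --pt "0.655 -0.156 0.893 0 0 0 1" --pt "0.655 -0.156 0.893 0 0 0 1" --pt "0.655 -0.156 0.893 0 0 0 1" --pt "0.655 -0.156 0.893 0 0 0 1"

```text
time: 19.5
position: [0.4655, -0.2626, 0.0274]
ee_rot: [-3.139, -0.0, -1.833]
ft_force: [-1.0, 2.2, 5.6]
grip_width: 0.159
grasp_force: 58.5
```

```bash
cat >> h.py <<'E'
def off(xy):
    o=observe();y=o['ee_rot'][2];print(o['position'],'TCP ahead of stamp along tool x: %.4f'%((o['position'][:2]-np.array(xy))@[np.cos(y),np.sin(y)]))
E
python3 - <<'E'
from h import *
off((.4648,-.2619));transit(slot(255,.0425,.061),-105,n=3)
E
```

```text
[ 0.46554463 -0.26256966  0.02744663] TCP ahead of stamp along tool x: 0.0005
-> [ 0.466 -0.263  0.16 ] -105.01857946500228 shift [ 0.     0.    -0.884] turn z 0.0
-> [ 0.475 -0.151  0.16 ] -105 shift [-0.733  0.128  0.   ] turn z -0.0
-> [ 0.485 -0.04   0.16 ] -105 shift [-0.733  0.128  0.   ] turn z 0.0
-> [0.495 0.071 0.16 ] -105 shift [-0.733  0.128  0.   ] turn z 0.0
-> [0.495 0.071 0.061] -105 shift [ 0.   -0.    0.66] turn z 0.0
```

Request:
arm_command --pt "0 0 -0.2 0 0 0 1" --pt "0 0 -0.5 0 0 0 1" --pt "0 0 -0.884 0 0 0 1" --pt "0 0 -0.884 0 0 0 1" --pt "-0.3 0.05 -0.884 0 0 0 1" --pt "-0.6 0.1 -0.884 0 0 0 1" --pt "-0.9 0.157 -0.884 0 0 0 1" --pt "-0.9 0.157 -0.884 0 0 0 1"

```text
time: 20.3
position: [0.4773, -0.1217, 0.1584]
ee_rot: [-3.141, 0.002, -1.828]
ft_force: [-0.2, -0.5, 0.1]
grip_width: 0.16
grasp_force: 58.6
```

Request:
arm_command --pt "-0.3 0.05 0 0 0 0 1" --pt "-0.6 0.1 0 0 0 0 1" --pt "-0.9 0.157 0 0 0 0 1" --pt "-0.9 0.157 0 0 0 0 1"

```text
time: 20.7
position: [0.4892, 0.0145, 0.1579]
ee_rot: [3.141, 0.001, -1.828]
ft_force: [-0.2, -0.1, -1.2]
grip_width: 0.159
grasp_force: 58.6
```

Request:
arm_command --pt "-0.2 0.04 0 0 0 0 1" --pt "-0.4 0.07 0 0 0 0 1" --pt "-0.4 0.07 0 0 0 0 1" --pt "-0.4 0.07 0 0 0 0 1" --pt "-0.4 0.07 0 0 0 0 1" --pt "-0.4 0.07 0 0 0 0 1"

```text
time: 21.3
position: [0.4946, 0.0705, 0.1583]
ee_rot: [-3.141, -0.0, -1.835]
ft_force: [0.7, -0.3, -0.3]
grip_width: 0.159
grasp_force: 58.6
```

Run:
```python
from h import *
print(observe()['position'],observe()['ee_rot'])
plan([(slot(255,.0425,.062),-105)],None)
```

```text
[0.49458409 0.07046075 0.15834486] [-3.14141604e+00 -3.11296236e-05 -1.83450016e+00]
-> [0.495 0.071 0.062] -105 shift [-0.004 -0.003  0.642] turn z -0.001
```

Request:
arm_command --pt "-0.004 -0.003 0.25 0 0 0 1" --pt "-0.004 -0.003 0.45 0 0 0 1" --pt "-0.004 -0.003 0.55 0 0 0 1" --pt "-0.004 -0.003 0.61 0 0 0 1" --pt "-0.004 -0.003 0.642 0 0 0 1" --pt "-0.004 -0.003 0.642 0 0 0 1" --pt "-0.004 -0.003 0.642 0 0 0 1"

```text
time: 22.0
position: [0.4959, 0.072, 0.0633]
ee_rot: [-3.14, 0.001, -1.833]
ft_force: [0.7, -0.9, -0.8]
grip_width: 0.162
grasp_force: 58.7
```

Request:
arm_command --pt "0 0 0 0 0 0 0.8" --pt "0 0 0 0 0 0 0.7" --pt "0 0 0 0 0 0 0.6" --pt "0 0 0 0 0 0 0.6" --pt "0 0 -0.2 0 0 0 0.6" --pt "0 0 -0.5 0 0 0 0.6" --pt "0 0 -0.65 0 0 0 0.6" --pt "0 0 -0.65 0 0 0 0.6"

```text
time: 22.8
position: [0.497, 0.0723, 0.1641]
ee_rot: [-3.135, 0.004, -1.833]
ft_force: [0.3, 0.8, -0.7]
grip_width: 0.399
grasp_force: 0.0
```

Run:
```python
from h import *
survey(6)
pick((.5555,-.3022),-105)
```

```text
[211. 190.] 106 xy [0.4987 0.0768] z 0.0816 r/ang 0.0360 258.0
[224. 186.] 52 xy [0.5357 0.0816] z 0.0798 r/ang 0.0424 314.1
[193. 189.] 71 xy [0.476  0.1434] z 0.0791 r/ang 0.0436 133.9
[343. 261.] 97 xy [ 0.5539 -0.302 ] z 0.0461 
[274. 268.] 100 xy [ 0.4308 -0.1956] z 0.0471 
[335. 309.] 112 xy [ 0.4278 -0.3749] z 0.0474 
top [387. 213.] [ 0.5554 -0.3022  0.0474] [15. 26. 44.]
top [434. 229.] [ 0.5265 -0.3923  0.0467] [47. 14. 31.]
top [331. 275.] [ 0.4319 -0.1954  0.0477] [16. 27. 45.]
top [424. 278.] [ 0.431  -0.3729  0.0473] [15. 25. 41.]
[0.49517712 0.07208    0.159612  ]
-> [ 0.525 -0.115  0.16 ] -105 shift [ 1.153 -0.518 -0.003] turn z -0.0
-> [ 0.556 -0.302  0.16 ] -105 shift [ 1.153 -0.517 -0.   ] turn z 0.0
-> [ 0.556 -0.302  0.026] -105 shift [ 0.    -0.     0.893] turn z 0.0
```

View pics/s6c.png

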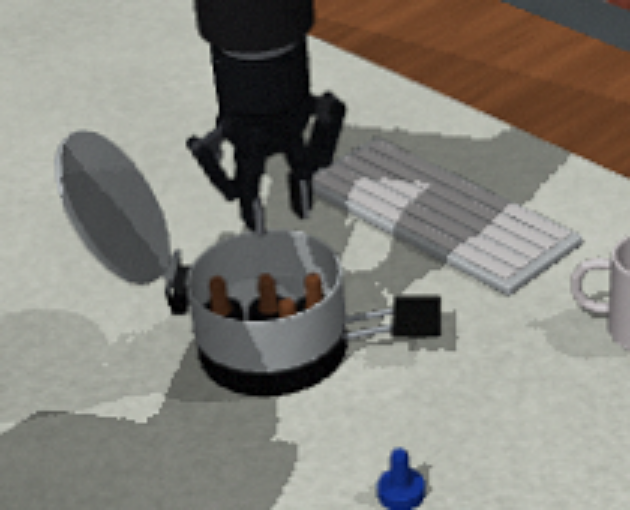

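The three placed stamps and the middle one stand upright at crop (218,285), (267,285), (288,308) and (313,285).

Request:
arm_command --pt "0.769 -0.345 0 0 0 0 0.5" --pt "0.769 -0.345 0 0 0 0 0.5" --pt "0.769 -0.345 0 0 0 0 0.5" --pt "0.769 -0.345 0 0 0 0 0.5"

```text
time: 23.3
position: [0.5145, -0.0558, 0.1576]
ee_rot: [3.139, -0.002, -1.837]
ft_force: [0.4, -0.9, 0.6]
grip_width: 0.495
grasp_force: 0.0
```

Request:
arm_command --pt "0.769 -0.345 0 0 0 0 0.5" --pt "0.769 -0.345 0 0 0 0 0.5" --pt "0.769 -0.345 0 0 0 0 0.5" --pt "0.769 -0.345 0 0 0 0 0.5"

```text
time: 23.7
position: [0.5345, -0.1801, 0.1574]
ee_rot: [3.138, -0.001, -1.837]
ft_force: [-0.2, 0.9, -0.9]
grip_width: 0.498
grasp_force: 0.0
```

Request:
arm_command --pt "0.768 -0.345 0 0 0 0 0.5" --pt "0.768 -0.345 0 0 0 0 0.5" --pt "0.768 -0.345 0 0 0 0 0.5" --pt "0.768 -0.345 0 0 0 0 0.5" --pt "0.768 -0.345 0.3 0 0 0 0.5" --pt "0.768 -0.345 0.6 0 0 0 0.5" --pt "0.768 -0.345 0.8 0 0 0 0.5" --pt "0.768 -0.345 0.88 0 0 0 0.5" --pt "0.768 -0.345 0.893 0 0 0 0.5" --pt "0.768 -0.345 0.893 0 0 0 0.6" --pt "0.768 -0.345 0.893 0 0 0 0.7" --pt "0.768 -0.345 0.893 0 0 0 0.8" --pt "0.768 -0.345 0.893 0 0 0 1" --pt "0.768 -0.345 0.893 0 0 0 1" --pt "0.768 -0.345 0.893 0 0 0 1" --pt "0.768 -0.345 0.893 0 0 0 1"

```text
time: 25.3
position: [0.5563, -0.3028, 0.0275]
ee_rot: [-3.139, -0.0, -1.833]
ft_force: [-0.7, 2.0, 6.5]
grip_width: 0.166
grasp_force: 58.5
```

Run:
```python
from h import *
off((.5555,-.3022));transit(slot(75,.0425,.062),-105,n=4)
```

```text
[ 0.55628921 -0.30280675  0.02754395] TCP ahead of stamp along tool x: 0.0004
-> [ 0.556 -0.303  0.16 ] -105.02047768283197 shift [ 0.     0.    -0.883] turn z 0.0
-> [ 0.547 -0.189  0.16 ] -105 shift [-0.717  0.26   0.   ] turn z -0.0
-> [ 0.537 -0.075  0.16 ] -105 shift [-0.717  0.26   0.   ] turn z 0.0
-> [0.527 0.039 0.16 ] -105 shift [-0.717  0.26   0.   ] turn z 0.0
-> [0.517 0.153 0.16 ] -105 shift [-0.717  0.26   0.   ] turn z 0.0
-> [0.517 0.153 0.062] -105 shift [ 0.    -0.     0.653] turn z 0.0
```

Request:
arm_command --pt "0 0 -0.2 0 0 0 1" --pt "0 0 -0.5 0 0 0 1" --pt "0 0 -0.883 0 0 0 1" --pt "0 0 -0.883 0 0 0 1" --pt "-0.3 0.11 -0.883 0 0 0 1" --pt "-0.6 0.22 -0.883 0 0 0 1" --pt "-0.956 0.347 -0.883 0 0 0 1" --pt "-0.956 0.347 -0.883 0 0 0 1"

```text
time: 26.1
position: [0.5421, -0.1465, 0.1582]
ee_rot: [-3.141, 0.002, -1.829]
ft_force: [0.2, -0.2, -0.1]
grip_width: 0.157
grasp_force: 58.7
```

Request:
arm_command --pt "-0.3 0.11 0 0 0 0 1" --pt "-0.6 0.22 0 0 0 0 1" --pt "-0.956 0.347 0 0 0 0 1" --pt "-0.956 0.347 0 0 0 0 1"

```text
time: 26.5
position: [0.5288, 0.0055, 0.1579]
ee_rot: [-3.141, 0.001, -1.829]
ft_force: [-0.2, 0.3, -1.5]
grip_width: 0.157
grasp_force: 58.8
```

Request:
arm_command --pt "-0.3 0.11 0 0 0 0 1" --pt "-0.6 0.22 0 0 0 0 1" --pt "-0.85 0.31 0 0 0 0 1" --pt "-0.956 0.347 0 0 0 0 1" --pt "-0.956 0.347 0 0 0 0 1" --pt "-0.956 0.347 0 0 0 0 1" --pt "-0.956 0.347 0 0 0 0 1"

```text
time: 27.2
position: [0.5164, 0.1522, 0.158]
ee_rot: [-3.142, -0.0, -1.835]
ft_force: [0.3, -0.7, -0.4]
grip_width: 0.158
grasp_force: 58.8
```

Run:
```python
from h import *
print(observe()['position'],observe()['ee_rot'])
plan([(slot(75,.0425,.062),-105)],None)
```

```text
[0.51638643 0.15224097 0.15795086] [-3.14151739e+00 -3.67599133e-04 -1.83467414e+00]
-> [0.517 0.153 0.062] -105 shift [-0.007 -0.004  0.64 ] turn z -0.001
```

Request:
arm_command --pt "0 0 0.25 0 0 0 1" --pt "0 0 0.45 0 0 0 1" --pt "0 0 0.55 0 0 0 1" --pt "0 0 0.61 0 0 0 1" --pt "0 0 0.64 0 0 0 1" --pt "0 0 0.645 0 0 0 1" --pt "0 0 0.645 0 0 0 1"

```text
time: 27.9
position: [0.5205, 0.1548, 0.0686]
ee_rot: [-3.131, 0.007, -1.832]
ft_force: [-2.0, 4.5, 19.8]
grip_width: 0.167
grasp_force: 65.5
```

Request:
arm_command --pt "0 0 0 0 0 0 0.8" --pt "0 0 0 0 0 0 0.7" --pt "0 0 0 0 0 0 0.6" --pt "0 0 0 0 0 0 0.6" --pt "0 0 -0.2 0 0 0 0.6" --pt "0 0 -0.5 0 0 0 0.6" --pt "0 0 -0.65 0 0 0 0.6" --pt "0 0 -0.65 0 0 0 0.6"

```text
time: 28.7
position: [0.5179, 0.1539, 0.1631]
ee_rot: [-3.136, 0.004, -1.833]
ft_force: [0.8, 0.3, -0.1]
grip_width: 0.397
grasp_force: 0.0
```

Run:
```python
from h import *
survey(7)
pick((.4319,-.1954),-165)
```

```text
[207. 185.] 184 xy [0.5097 0.1143] z 0.0818 r/ang 0.0042 33.3
[224. 186.] 53 xy [0.5357 0.0808] z 0.0804 r/ang 0.0429 313.4
[193. 189.] 74 xy [0.4758 0.142 ] z 0.08 r/ang 0.0427 135.4
[274. 268.] 99 xy [ 0.4309 -0.1955] z 0.0463 
[335. 308.] 114 xy [ 0.4282 -0.3745] z 0.047 
top [434. 229.] [ 0.5265 -0.3922  0.0469] [44. 12. 29.]
top [331. 275.] [ 0.4319 -0.1954  0.0477] [14. 25. 42.]
top [424. 278.] [ 0.4309 -0.3728  0.047 ] [13. 23. 37.]
[0.51607946 0.15349933 0.15850704]
-> [ 0.474 -0.021  0.16 ] -165 shift [ 1.196 -0.031 -0.01 ] turn z 0.333
-> [ 0.432 -0.195  0.16 ] -165 shift [ 0.572 -1.051 -0.   ] turn z 0.0
-> [ 0.432 -0.195  0.026] -165 shift [ 0.    -0.     0.893] turn z 0.0
```

View pics/s7c.png

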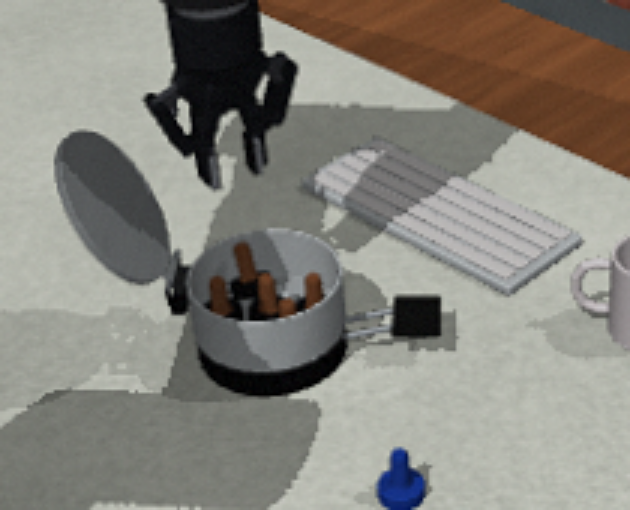

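The fourth stamp, at crop (245,262), did not go down: it felt 20 N, stands high and leans. I'll measure it.

```bash
cat >> h.py <<'E'
def tin(f):
    """handles in the tin, by colour+depth in side view: axis line fit"""
    p=cv2.imread(f'pics/{f}.png');W=cloud('side',np.load(f'pics/{f}.npy'))
    h=cv2.cvtColor(p,cv2.COLOR_BGR2HSV);m=cv2.inRange(h,(3,90,20),(18,255,255))>0
    m&=(np.hypot(W[...,0]-C[0],W[...,1]-C[1])<.075)&(W[...,2]>.05)
    P=W[m];
    from scipy.cluster.hierarchy import fcluster,linkage
    g=fcluster(linkage(P[:,:2],'single'),.006,'distance')
    for i in set(g):
        q=P[g==i]
        if len(q)<15: continue
        A=np.c_[q[:,2]-.06,np.ones(len(q))];s=np.linalg.lstsq(A,q[:,:2],rcond=None)[0]
        print(len(q),'xy@z60',(s[1]+B).round(4),'tilt',s[0].round(2),'z',np.percentile(q[:,2],[2,98]).round(4))
E
python3 - <<'E'
from h import *
tin('s7');print();tin('s6')
E
```

```text
50 xy@z60 [0.533  0.0808] tilt [ 0.1  -0.02] z [0.052  0.0841]
62 xy@z60 [0.475  0.1393] tilt [0.03 0.14] z [0.0515 0.083 ]
68 xy@z60 [0.5183 0.1507] tilt [0.14 0.42] z [0.0563 0.0876]
69 xy@z60 [0.505  0.1107] tilt [0.08 0.06] z [0.051  0.0846]
30 xy@z60 [0.4917 0.0708] tilt [0.13 0.01] z [0.0709 0.0846]

50 xy@z60 [0.5329 0.0811] tilt [ 0.14 -0.03] z [0.053  0.0841]
32 xy@z60 [0.4918 0.069 ] tilt [0.15 0.13] z [0.0707 0.0839]
65 xy@z60 [0.5049 0.1099] tilt [0.06 0.03] z [0.0506 0.0835]
63 xy@z60 [0.4752 0.1401] tilt [0.02 0.12] z [0.0509 0.0828]
```

Run:
```python
from h import *
for f in('s1','s4','s5'):
    print(f);tin(f)
# edge-based lateral check: handle centre columns vs height in s7 for each, and foot
p=cv2.imread('pics/s7.png')
print(observe()['position'],np.degrees(observe()['ee_rot'][2]))
```

```text
s1
60 xy@z60 [0.5049 0.1107] tilt [ 0.07 -0.  ] z [0.0511 0.0836]
s4
51 xy@z60 [0.5324 0.0802] tilt [0.15 0.01] z [0.0528 0.0837]
71 xy@z60 [0.5056 0.1108] tilt [-0.03 -0.03] z [0.0512 0.3984]
s5
52 xy@z60 [0.5323 0.0808] tilt [ 0.15 -0.03] z [0.0533 0.0843]
63 xy@z60 [0.4748 0.1395] tilt [0.04 0.12] z [0.0505 0.0838]
68 xy@z60 [0.506  0.1113] tilt [0.02 0.01] z [0.0505 0.3727]
[0.51607946 0.15349933 0.15850704] -105.04516876595049
```

Request:
arm_command --pt "-0.02 -0.02 0 0 0.04 0 0.55" --pt "-0.022 -0.026 0 0 0.08 0 0.55" --pt "-0.022 -0.026 0 0 0.105 0 0.55" --pt "-0.022 -0.026 0.2 0 0.105 0 0.55" --pt "-0.022 -0.026 0.4 0 0.105 0 0.55" --pt "-0.022 -0.026 0.55 0 0.105 0 0.55" --pt "-0.022 -0.026 0.6 0 0.105 0 0.55" --pt "-0.022 -0.026 0.617 0 0.105 0 0.55" --pt "-0.022 -0.026 0.617 0 0.105 0 0.55"

```text
time: 29.7
position: [0.5187, 0.154, 0.065]
ee_rot: [3.137, -0.335, -1.833]
ft_force: [-5.6, -4.5, -1.6]
grip_width: 0.452
grasp_force: 3.3
```

Request:
arm_command --pt "0 0 0 0 0 0 0.7" --pt "0 0 0 0 0 0 0.8" --pt "0 0 0 0 0 0 1" --pt "0 0 0 0 0 0 1" --pt "0 0 0 0 0 0 1" --pt "0 0 0 0 0 0 1"

```text
time: 30.3
position: [0.5213, 0.156, 0.0668]
ee_rot: [-3.14, -0.329, -1.833]
ft_force: [2.4, 0.7, 2.6]
grip_width: 0.159
grasp_force: 58.5
```

Run:
```python
from h import *
o=observe();print(o['position'],o['ee_rot'],o['grip_width'])
plan([((.5199,.1551,.062),-105)],None,None)
print(rel([*o['position'][:2],.13],-105), rel([.5199,.1551,.13],-105))
```

```text
[0.52128064 0.15597922 0.06683605] [-3.14025037 -0.32893093 -1.83330793] 0.15860715725087665
-> [0.52  0.155 0.062] -105 shift [0.008 0.007 0.032] turn z -0.0
[ 0.136 -0.001 -0.399 -0.    -0.105 -0.   ] [ 0.144  0.007 -0.396 -0.    -0.105 -0.   ]
```

Request:
arm_command --pt "0.03 0 -0.1 0 0 0 1" --pt "0.07 0 -0.2 0 0 0 1" --pt "0.11 0 -0.3 0 0 0 1" --pt "0.144 0.007 -0.396 0 -0.03 0 1" --pt "0.144 0.007 -0.396 0 -0.07 0 1" --pt "0.144 0.007 -0.396 0 -0.105 0 1" --pt "0.144 0.007 -0.396 0 -0.105 0 1" --pt "0.144 0.007 -0.396 0 -0.105 0 1"

```text
time: 31.1
position: [0.5196, 0.1542, 0.131]
ee_rot: [-3.14, 0.0, -1.834]
ft_force: [0.1, -0.3, -1.2]
grip_width: 0.162
grasp_force: 58.7
```

Run:
```python
from h import *
o=observe();print(o['position'],o['ee_rot'],o['grip_width'])
plan([((.5199,.1551,.062),-105)],None,None)
look('s8');tin('s8')
p=cv2.imread('pics/s8.png');cv2.imwrite('pics/s8d.png',cv2.resize(p[110:230,150:260],None,fx=5,fy=5,interpolation=cv2.INTER_CUBIC))
```

```text
[0.519617   0.15421015 0.1309663 ] [-3.14027283e+00  1.19449883e-04 -1.83417455e+00] 0.16195736897331633
-> [0.52  0.155 0.062] -105 shift [-0.006 -0.     0.46 ] turn z -0.001
[210. 189.] 111 xy [0.5021 0.1071] z 0.0814 r/ang 0.0064 230.1
[224. 186.] 53 xy [0.5347 0.0817] z 0.0801 r/ang 0.0416 313.2
[193. 189.] 71 xy [0.4748 0.1412] z 0.08 r/ang 0.0429 137.1
[274. 268.] 99 xy [ 0.4305 -0.1954] z 0.0461 
[335. 309.] 113 xy [ 0.4277 -0.3749] z 0.0481 
59 xy@z60 [0.4742 0.1391] tilt [0.07 0.14] z [0.0511 0.0841]
30 xy@z60 [0.4951 0.0718] tilt [-0.04 -0.02] z [0.0694 0.0859]
64 xy@z60 [0.5164 0.1533] tilt [ 0.04 -0.04] z [0.1169 0.1586]
69 xy@z60 [0.505  0.1102] tilt [0.07 0.07] z [0.0508 0.0843]
52 xy@z60 [0.5331 0.0814] tilt [ 0.1  -0.06] z [0.0519 0.0838]
```

View pics/s8d.png

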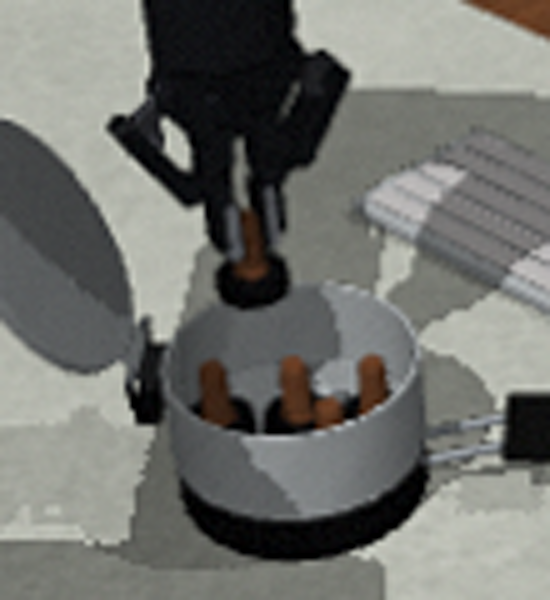

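Request:
arm_command --pt "-0.007 0 0.1 0 0 0 1" --pt "-0.007 0 0.2 0 0 0 1" --pt "-0.007 0 0.28 0 0 0 1" --pt "-0.007 0 0.34 0 0 0 1" --pt "-0.007 0 0.38 0 0 0 1" --pt "-0.007 0 0.38 0 0 0 1"

```text
time: 31.75
position: [0.5192, 0.1555, 0.0711]
ee_rot: [3.14, -0.002, -1.833]
ft_force: [0.4, -0.2, -0.5]
grip_width: 0.16
grasp_force: 58.6
```

Request:
arm_command --pt "0 0 0.02 0 0 0 1" --pt "0 0 0.03 0 0 0 1" --pt "0 0 0.03 0 0 0 1"

```text
time: 32.05
position: [0.5198, 0.1559, 0.068]
ee_rot: [-3.141, 0.0, -1.833]
ft_force: [-0.8, -0.0, -1.1]
grip_width: 0.161
grasp_force: 58.6
```

Request:
arm_command --pt "0 0 0.02 0 0 0 1" --pt "0 0 0.03 0 0 0 1" --pt "0 0 0.03 0 0 0 1"

```text
time: 32.35
position: [0.5195, 0.1557, 0.063]
ee_rot: [3.141, -0.0, -1.833]
ft_force: [-0.8, 0.8, 0.3]
grip_width: 0.157
grasp_force: 58.6
```

Request:
arm_command --pt "0 0 0.007 0 0 0 1" --pt "0 0 0.014 0 0 0 1" --pt "0 0 0.014 0 0 0 1"

```text
time: 32.65
position: [0.5199, 0.1557, 0.0623]
ee_rot: [-3.141, -0.0, -1.833]
ft_force: [-2.9, -1.9, 5.1]
grip_width: 0.158
grasp_force: 59.4
```

Request:
arm_command --pt "0 0 0.007 0 0 0 1" --pt "0 0 0.01 0 0 0 1" --pt "0 0 0.01 0 0 0 1"

```text
time: 32.95
position: [0.5201, 0.1556, 0.0622]
ee_rot: [-3.14, -0.0, -1.833]
ft_force: [-6.4, -2.3, 10.7]
grip_width: 0.153
grasp_force: 60.1
```

Floor contact at TCP z 0.062, as expected. Next I'll release, rise and survey.

Request:
arm_command --pt "0 0 -0.01 0 0 0 0.8" --pt "0 0 -0.01 0 0 0 0.7" --pt "0 0 -0.01 0 0 0 0.6" --pt "0 0 -0.01 0 0 0 0.6" --pt "0 0 -0.2 0 0 0 0.6" --pt "0 0 -0.5 0 0 0 0.6" --pt "0 0 -0.65 0 0 0 0.6" --pt "0 0 -0.65 0 0 0 0.6"

```text
time: 33.75
position: [0.5215, 0.1565, 0.1618]
ee_rot: [-3.136, 0.004, -1.833]
ft_force: [0.4, -0.4, 0.2]
grip_width: 0.402
grasp_force: 0.0
```

Run:
```python
from h import *
survey(9);tin('s9')
x=observe()['position']
plan([((x[0]-.03,x[1]-.13,.16),-105),((.46,-.09,.16),-165),((.4319,-.1954,.16),-165),((.4319,-.1954,.026),-165)],None)
```

```text
[207. 186.] 187 xy [0.5038 0.1122] z 0.0808 r/ang 0.0024 175.2
[224. 186.] 53 xy [0.5359 0.0827] z 0.0803 r/ang 0.0417 315.4
[193. 189.] 77 xy [0.4758 0.1409] z 0.0796 r/ang 0.0419 136.4
[274. 268.] 96 xy [ 0.4299 -0.1967] z 0.0475 
[335. 309.] 113 xy [ 0.4291 -0.3751] z 0.0469 
top [434. 229.] [ 0.5265 -0.3921  0.0468] [43. 13. 29.]
top [331. 275.] [ 0.432  -0.1953  0.0473] [14. 25. 41.]
top [424. 278.] [ 0.4309 -0.3729  0.0462] [13. 22. 37.]
[0.51969404 0.15602744 0.15716723]
56 xy@z60 [0.5176 0.1535] tilt [0.07 0.04] z [0.0506 0.0828]
30 xy@z60 [0.4933 0.0697] tilt [0.08 0.11] z [0.0702 0.0827]
51 xy@z60 [0.5333 0.0812] tilt [ 0.12 -0.02] z [0.0524 0.0833]
67 xy@z60 [0.5052 0.1111] tilt [0.07 0.07] z [0.0506 0.0838]
65 xy@z60 [0.4757 0.1394] tilt [-0.   0.1] z [0.0507 0.0829]
-> [0.49  0.026 0.16 ] -105 shift [ 0.889 -0.032 -0.019] turn z -0.0
-> [ 0.46 -0.09  0.16] -165 shift [ 0.798 -0.009 -0.   ] turn z 0.333
-> [ 0.432 -0.195  0.16 ] -165 shift [ 0.363 -0.63  -0.   ] turn z 0.0
-> [ 0.432 -0.195  0.026] -165 shift [ 0.    -0.     0.893] turn z 0.0
```

Request:
arm_command --pt "0.3 -0.01 -0.02 0 0 0 0.5" --pt "0.6 -0.02 -0.02 0 0 0 0.5" --pt "0.889 -0.032 -0.02 0 0 0 0.5" --pt "0.889 -0.032 -0.02 0 0 0 0.5"

```text
time: 34.25
position: [0.4883, 0.0223, 0.1591]
ee_rot: [3.14, -0.001, -1.837]
ft_force: [0.6, 0.4, 0.2]
grip_width: 0.5
grasp_force: 0.0
```

Request:
arm_command --pt "0.3 0 0 0 0 0.05 0.5" --pt "0.6 0 0 0 0 0.1 0.5" --pt "0.798 -0.009 0 0 0 0.15 0.5" --pt "0.798 -0.009 0 0 0 0.2 0.5" --pt "0.798 -0.009 0 0 0 0.25 0.5" --pt "0.798 -0.009 0 0 0 0.3 0.5" --pt "0.798 -0.009 0 0 0 0.333 0.5" --pt "0.798 -0.009 0 0 0 0.333 0.5"

```text
time: 35.05
position: [0.4596, -0.0899, 0.1588]
ee_rot: [3.141, -0.002, -2.88]
ft_force: [-0.0, -0.5, -0.1]
grip_width: 0.497
grasp_force: 0.0
```

Request:
arm_command --pt "0.363 -0.63 0 0 0 0 0.5" --pt "0.363 -0.63 0 0 0 0 0.5" --pt "0.363 -0.63 0 0 0 0 0.5" --pt "0.363 -0.63 0 0 0 0 0.5" --pt "0.363 -0.63 0.3 0 0 0 0.5" --pt "0.363 -0.63 0.6 0 0 0 0.5" --pt "0.363 -0.63 0.8 0 0 0 0.5" --pt "0.363 -0.63 0.88 0 0 0 0.5" --pt "0.363 -0.63 0.893 0 0 0 0.5" --pt "0.363 -0.63 0.893 0 0 0 0.6" --pt "0.363 -0.63 0.893 0 0 0 0.7" --pt "0.363 -0.63 0.893 0 0 0 0.8" --pt "0.363 -0.63 0.893 0 0 0 1" --pt "0.363 -0.63 0.893 0 0 0 1" --pt "0.363 -0.63 0.893 0 0 0 1" --pt "0.363 -0.63 0.893 0 0 0 1"

```text
time: 36.65
position: [0.433, -0.1957, 0.0279]
ee_rot: [-3.14, 0.003, -2.879]
ft_force: [-0.6, 1.7, 6.4]
grip_width: 0.159
grasp_force: 58.6
```

```bash
sed -i 's/^C=.*/C=np.array([.5072,.1130])/' h.py
python3 - <<'E'
from h import *
off((.4319,-.1953));transit(slot(195,.0445,.062),-165,n=3)
E
```

```text
[ 0.43297622 -0.19566954  0.02794526] TCP ahead of stamp along tool x: -0.0009
-> [ 0.433 -0.196  0.16 ] -164.9573505549515 shift [ 0.    0.   -0.88] turn z 0.0
-> [ 0.443 -0.097  0.16 ] -165 shift [-0.238  0.62   0.   ] turn z 0.0
-> [0.454 0.002 0.16 ] -165 shift [-0.238  0.62   0.   ] turn z 0.0
-> [0.464 0.101 0.16 ] -165 shift [-0.238  0.62   0.   ] turn z 0.0
-> [0.464 0.101 0.062] -165 shift [ 0.    -0.     0.653] turn z 0.0
```

Request:
arm_command --pt "0 0 -0.2 0 0 0 1" --pt "0 0 -0.5 0 0 0 1" --pt "0 0 -0.88 0 0 0 1" --pt "0 0 -0.88 0 0 0 1" --pt "-0.12 0.3 -0.88 0 0 0 1" --pt "-0.24 0.6 -0.88 0 0 0 1" --pt "-0.357 0.93 -0.88 0 0 0 1" --pt "-0.357 0.93 -0.88 0 0 0 1"

```text
time: 37.45
position: [0.4476, -0.0426, 0.1581]
ee_rot: [3.14, 0.001, -2.874]
ft_force: [-0.1, -0.2, 0.5]
grip_width: 0.161
grasp_force: 58.7
```

Request:
arm_command --pt "-0.12 0.3 0 0 0 0 1" --pt "-0.24 0.6 0 0 0 0 1" --pt "-0.33 0.83 0 0 0 0 1" --pt "-0.352 0.93 0 0 0 0 1" --pt "-0.352 0.93 0 0 0 0 1" --pt "-0.352 0.93 0 0 0 0 1" --pt "-0.352 0.93 0 0 0 0 1"

```text
time: 38.15
position: [0.4623, 0.1004, 0.1584]
ee_rot: [-3.141, 0.0, -2.881]
ft_force: [-0.3, -0.3, -0.3]
grip_width: 0.159
grasp_force: 58.8
```

Run:
```python
from h import *
print(observe()['position'],observe()['ee_rot'])
plan([(slot(195,.0436,.072),-165)],None)
```

```text
[0.46233444 0.10039138 0.15836594] [-3.14138201e+00  5.98567377e-05 -2.88063613e+00]
-> [0.465 0.102 0.072] -165 shift [-0.02   0.004  0.576] turn z -0.0
```

Request:
arm_command --pt "-0.014 0 0.2 0 0 0 1" --pt "-0.014 0 0.35 0 0 0 1" --pt "-0.014 0 0.46 0 0 0 1" --pt "-0.014 0 0.53 0 0 0 1" --pt "-0.014 0 0.576 0 0 0 1" --pt "-0.014 0 0.576 0 0 0 1"

```text
time: 38.75
position: [0.4643, 0.1015, 0.0715]
ee_rot: [-3.141, -0.0, -2.88]
ft_force: [1.1, -0.6, -1.0]
grip_width: 0.163
grasp_force: 58.8
```

Request:
arm_command --pt "0 0 0.02 0 0 0 1" --pt "0 0 0.04 0 0 0 1" --pt "0 0 0.06 0 0 0 1" --pt "0 0 0.06 0 0 0 1"

```text
time: 39.15
position: [0.4643, 0.1021, 0.0627]
ee_rot: [-3.142, -0.0, -2.879]
ft_force: [0.7, 0.1, -0.5]
grip_width: 0.16
grasp_force: 58.8
```

Request:
arm_command --pt "0 0 0.004 0 0 0 0.8" --pt "0 0 0.004 0 0 0 0.7" --pt "0 0 0 0 0 0 0.6" --pt "0 0 0 0 0 0 0.6" --pt "0 0 -0.2 0 0 0 0.6" --pt "0 0 -0.5 0 0 0 0.6" --pt "0 0 -0.65 0 0 0 0.6" --pt "0 0 -0.65 0 0 0 0.6"

```text
time: 39.95
position: [0.466, 0.1026, 0.1649]
ee_rot: [3.141, 0.007, -2.879]
ft_force: [-0.4, -0.4, -0.3]
grip_width: 0.399
grasp_force: 0.0
```

Run:
```python
from h import *
survey(10);tin('s10')
x=observe()['position'];g=np.array([.4309,-.3729])
plan([((*(x[:2]+(g-x[:2])*k/4),.16),-166.5) for k in(1,2,3,4)]+[((*g,.026),-166.5)],None)
```

```text
[207. 186.] 186 xy [0.5072 0.111 ] z 0.0808 r/ang 0.0020 270.0
[224. 186.] 52 xy [0.5349 0.0817] z 0.0819 r/ang 0.0418 311.5
[194. 190.] 102 xy [0.4687 0.1103] z 0.0812 r/ang 0.0386 184.0
[335. 309.] 113 xy [ 0.4282 -0.3743] z 0.0473 
top [434. 229.] [ 0.5264 -0.3921  0.0467] [44. 13. 29.]
top [424. 278.] [ 0.4307 -0.3729  0.0469] [14. 23. 39.]
[0.46432132 0.10220967 0.16054589]
55 xy@z60 [0.5173 0.1536] tilt [ 0.08 -0.  ] z [0.051  0.0832]
27 xy@z60 [0.4624 0.0996] tilt [0.01 0.1 ] z [0.0694 0.0831]
61 xy@z60 [0.4751 0.1397] tilt [0.02 0.06] z [0.0514 0.0844]
71 xy@z60 [0.5054 0.1114] tilt [0.06 0.05] z [0.0502 0.0826]
49 xy@z60 [0.5331 0.0797] tilt [0.08 0.03] z [0.0553 0.0833]
36 xy@z60 [0.4944 0.0718] tilt [0.01 0.  ] z [0.0694 0.414 ]
-> [ 0.456 -0.017  0.16 ] -166.5 shift [ 0.259 -0.75   0.004] turn z 0.008
-> [ 0.448 -0.135  0.16 ] -166.5 shift [ 0.239 -0.757 -0.   ] turn z 0.0
-> [ 0.439 -0.254  0.16 ] -166.5 shift [ 0.239 -0.757 -0.   ] turn z 0.0
-> [ 0.431 -0.373  0.16 ] -166.5 shift [ 0.239 -0.757 -0.   ] turn z 0.0
-> [ 0.431 -0.373  0.026] -166.5 shift [ 0.    -0.     0.893] turn z 0.0
```

Request:
arm_command --pt "0.259 -0.75 0 0 0 0.008 0.5" --pt "0.259 -0.75 0 0 0 0.008 0.5" --pt "0.259 -0.75 0 0 0 0.008 0.5" --pt "0.259 -0.75 0 0 0 0.008 0.5"

```text
time: 40.45
position: [0.4551, -0.0189, 0.1591]
ee_rot: [-3.141, -0.002, -2.908]
ft_force: [-0.0, -0.1, -0.5]
grip_width: 0.506
grasp_force: 0.0
```

Request:
arm_command --pt "0.239 -0.757 0 0 0 0 0.5" --pt "0.239 -0.757 0 0 0 0 0.5" --pt "0.239 -0.757 0 0 0 0 0.5"

```text
time: 40.75
position: [0.447, -0.1375, 0.1593]
ee_rot: [3.142, -0.002, -2.906]
ft_force: [-0.3, 0.2, -1.3]
grip_width: 0.502
grasp_force: 0.0
```

Request:
arm_command --pt "0.239 -0.757 0 0 0 0 0.5" --pt "0.239 -0.757 0 0 0 0 0.5" --pt "0.239 -0.757 0 0 0 0 0.5"

```text
time: 41.05
position: [0.4387, -0.2566, 0.1589]
ee_rot: [3.141, -0.002, -2.907]
ft_force: [0.3, -0.5, -0.2]
grip_width: 0.503
grasp_force: 0.0
```

Request:
arm_command --pt "0.239 -0.757 0 0 0 0 0.5" --pt "0.239 -0.757 0 0 0 0 0.5" --pt "0.239 -0.757 0 0 0 0 0.5" --pt "0.239 -0.757 0 0 0 0 0.5" --pt "0.239 -0.757 0.3 0 0 0 0.5" --pt "0.239 -0.757 0.6 0 0 0 0.5" --pt "0.239 -0.757 0.8 0 0 0 0.5" --pt "0.239 -0.757 0.88 0 0 0 0.5" --pt "0.239 -0.757 0.893 0 0 0 0.5" --pt "0.239 -0.757 0.893 0 0 0 0.6" --pt "0.239 -0.757 0.893 0 0 0 0.7" --pt "0.239 -0.757 0.893 0 0 0 0.8" --pt "0.239 -0.757 0.893 0 0 0 1" --pt "0.239 -0.757 0.893 0 0 0 1" --pt "0.239 -0.757 0.893 0 0 0 1" --pt "0.239 -0.757 0.893 0 0 0 1"

```text
time: 42.65
position: [0.4325, -0.3737, 0.0284]
ee_rot: [-3.139, 0.002, -2.904]
ft_force: [0.4, 1.0, 6.4]
grip_width: 0.16
grasp_force: 58.7
```

Run:
```python
from h import *
off((.4308,-.3729));transit(slot(12.7,.0445,.062),-167,n=4)
```

```text
[ 0.43246706 -0.37367253  0.02835161] TCP ahead of stamp along tool x: -0.0014
-> [ 0.432 -0.374  0.16 ] -166.40217156581875 shift [ 0.     0.    -0.878] turn z 0.0
-> [ 0.462 -0.25   0.16 ] -167 shift [-0.386  0.758  0.   ] turn z 0.003
-> [ 0.492 -0.125  0.16 ] -167 shift [-0.378  0.762  0.   ] turn z 0.0
-> [ 0.521 -0.001  0.16 ] -167 shift [-0.378  0.762  0.   ] turn z 0.0
-> [0.551 0.123 0.16 ] -167 shift [-0.378  0.762  0.   ] turn z 0.0
-> [0.551 0.123 0.062] -167 shift [-0.    -0.     0.653] turn z 0.0
```

Request:
arm_command --pt "0 0 -0.2 0 0 0 1" --pt "0 0 -0.5 0 0 0 1" --pt "0 0 -0.88 0 0 0 1" --pt "0 0 -0.88 0 0 0 1" --pt "-0.12 0.24 -0.88 0 0 0 1" --pt "-0.24 0.48 -0.88 0 0 0 1" --pt "-0.386 0.758 -0.88 0 0 0.003 1" --pt "-0.386 0.758 -0.88 0 0 0.003 1"

```text
time: 43.45
position: [0.4621, -0.2449, 0.1584]
ee_rot: [3.141, 0.001, -2.909]
ft_force: [-0.3, 0.6, 0.1]
grip_width: 0.159
grasp_force: 58.9
```

Request:
arm_command --pt "-0.12 0.24 0 0 0 0 1" --pt "-0.25 0.5 0 0 0 0 1" --pt "-0.378 0.762 0 0 0 0 1" --pt "-0.378 0.762 0 0 0 0 1"

```text
time: 43.85
position: [0.4911, -0.1212, 0.1581]
ee_rot: [3.141, 0.0, -2.909]
ft_force: [0.5, -0.5, -0.1]
grip_width: 0.16
grasp_force: 59.0
```

Request:
arm_command --pt "-0.12 0.24 0 0 0 0 1" --pt "-0.25 0.5 0 0 0 0 1" --pt "-0.378 0.762 0 0 0 0 1" --pt "-0.378 0.762 0 0 0 0 1"

```text
time: 44.25
position: [0.5203, 0.0025, 0.1577]
ee_rot: [3.141, -0.001, -2.91]
ft_force: [-0.7, -0.7, 0.0]
grip_width: 0.159
grasp_force: 59.1
```

Request:
arm_command --pt "-0.12 0.24 0 0 0 0 1" --pt "-0.25 0.5 0 0 0 0 1" --pt "-0.35 0.7 0 0 0 0 1" --pt "-0.378 0.762 0 0 0 0 1" --pt "-0.378 0.762 0 0 0 0 1" --pt "-0.378 0.762 0 0 0 0 1" --pt "-0.378 0.762 0 0 0 0 1"

```text
time: 44.95
position: [0.5493, 0.1222, 0.1586]
ee_rot: [-3.141, 0.0, -2.915]
ft_force: [-0.7, -0.0, -0.8]
grip_width: 0.159
grasp_force: 59.1
```

Run:
```python
from h import *
print(observe()['position'],observe()['ee_rot'])
plan([(slot(12.7,.0455,.072),-167)],None)
```

```text
[0.54931311 0.12217675 0.15859727] [-3.14139000e+00  1.02640468e-04 -2.91524220e+00]
-> [0.552 0.123 0.072] -167 shift [-0.016  0.002  0.577] turn z -0.0
```

Request:
arm_command --pt "-0.012 0.002 0.2 0 0 0 1" --pt "-0.012 0.002 0.35 0 0 0 1" --pt "-0.012 0.002 0.46 0 0 0 1" --pt "-0.012 0.002 0.53 0 0 0 1" --pt "-0.012 0.002 0.577 0 0 0 1" --pt "-0.012 0.002 0.577 0 0 0 1"

```text
time: 45.55
position: [0.5508, 0.1236, 0.0714]
ee_rot: [-3.141, -0.001, -2.914]
ft_force: [0.0, 0.1, -1.0]
grip_width: 0.158
grasp_force: 59.1
```

Request:
arm_command --pt "0 0 0.02 0 0 0 1" --pt "0 0 0.04 0 0 0 1" --pt "0 0 0.06 0 0 0 1" --pt "0 0 0.06 0 0 0 1"

```text
time: 45.95
position: [0.5508, 0.1242, 0.0625]
ee_rot: [-3.142, -0.0, -2.914]
ft_force: [-0.3, 0.5, -1.0]
grip_width: 0.16
grasp_force: 59.1
```

No contact on the way down and it is just above the floor. Release.

Request:
arm_command --pt "0 0 0.004 0 0 0 0.8" --pt "0 0 0.004 0 0 0 0.7" --pt "0 0 0 0 0 0 0.6" --pt "0 0 0 0 0 0 0.6" --pt "0 0 -0.2 0 0 0 0.6" --pt "0 0 -0.5 0 0 0 0.6" --pt "0 0 -0.65 0 0 0 0.6" --pt "0 0 -0.65 0 0 0 0.6"

```text
time: 46.75
position: [0.5529, 0.1247, 0.1655]
ee_rot: [3.141, 0.008, -2.914]
ft_force: [0.9, 0.3, 0.8]
grip_width: 0.399
grasp_force: 0.0
```

Run:
```python
from h import *
survey(11);tin('s11')
p=cv2.imread('pics/s11.png');cv2.imwrite('pics/s11d.png',cv2.resize(p[120:240,130:260],None,fx=5,fy=5,interpolation=cv2.INTER_CUBIC))
```

```text
[207. 186.] 194 xy [0.5045 0.1104] z 0.0807 r/ang 0.0037 223.9
[220. 183.] 131 xy [0.5403 0.0903] z 0.0803 r/ang 0.0401 325.6
[194. 190.] 100 xy [0.4665 0.1067] z 0.0814 r/ang 0.0412 188.8
top [434. 229.] [ 0.5265 -0.3923  0.0471] [45. 13. 30.]
[0.55107139 0.12439859 0.16068622]
28 xy@z60 [0.4641 0.0977] tilt [-0.08  0.22] z [0.0678 0.0853]
62 xy@z60 [0.4747 0.1394] tilt [0.03 0.06] z [0.0514 0.0833]
33 xy@z60 [0.4844 0.0662] tilt [0.58 0.32] z [0.0712 0.0826]
55 xy@z60 [0.5329 0.0809] tilt [0.1  0.04] z [0.0542 0.0839]
22 xy@z60 [0.6222 0.1512] tilt [-0.18 -0.22] z [0.303  0.3563]
68 xy@z60 [0.5056 0.1105] tilt [0.03 0.1 ] z [0.0503 0.0841]
61 xy@z60 [0.5455 0.1208] tilt [0.07 0.04] z [0.0503 0.0834]
71 xy@z60 [0.5184 0.1537] tilt [-0.02 -0.03] z [0.0502 0.3731]
```

View pics/s11d.png

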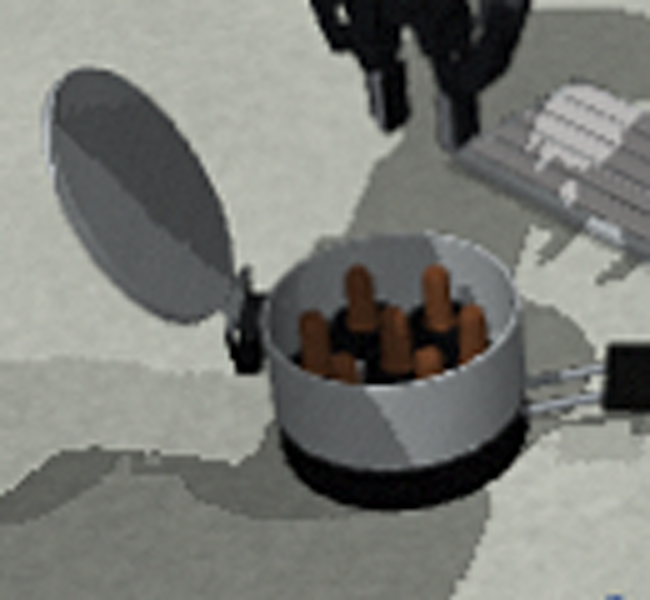

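All seven stamps stand upright: back pair (360,300), (437,300), left (315,340), middle (397,340), right (473,335), front tops (342,365), (428,360). The lid is open. Next I'll go behind the lid.

Run:
```python
from h import *
u=np.array([-.674,.738]);P=lambda r,z:(*(C+r*u),z)
x=observe()['position']
h=x.copy();h[2]=.30
plan([(h,-167),((h+P(.2,.3))/2,-137.6),(P(.2,.3),-137.6),(P(.2,.19),-137.6),(P(.075,.19),-137.6)],None)
print(u,P(.2,.3))
```

```text
-> [0.551 0.124 0.3  ] -167 shift [ 0.     0.    -0.929] turn z 0.0
-> [0.462 0.192 0.3  ] -137.6 shift [0.478 0.576 0.   ] turn z -0.163
-> [0.372 0.261 0.3  ] -137.6 shift [0.134 0.737 0.   ] turn z 0.0
-> [0.372 0.261 0.19 ] -137.6 shift [ 0.    -0.     0.733] turn z 0.0
-> [0.457 0.168 0.19 ] -137.6 shift [-0.    -0.833 -0.   ] turn z 0.0
[-0.674  0.738] (np.float64(0.37239999999999995), np.float64(0.2606), 0.3)
```

Request:
arm_command --pt "0 0 -0.3 0 0 0 1" --pt "0 0 -0.6 0 0 0 1" --pt "0 0 -0.929 0 0 0 1" --pt "0 0 -0.929 0 0 0 1" --pt "0 0 -0.929 0 0 0 1"

```text
time: 47.35
position: [0.5511, 0.1245, 0.2997]
ee_rot: [3.141, 0.0, -2.914]
ft_force: [-1.0, -0.3, -0.8]
grip_width: 0.003
grasp_force: 0.0
```

Request:
arm_command --pt "0.16 0.19 0 0 0 -0.04 1" --pt "0.32 0.38 0 0 0 -0.08 1" --pt "0.478 0.576 0 0 0 -0.12 1" --pt "0.478 0.576 0 0 0 -0.163 1" --pt "0.478 0.576 0 0 0 -0.163 1"

```text
time: 47.85
position: [0.4606, 0.1927, 0.2977]
ee_rot: [3.141, -0.003, -2.399]
ft_force: [0.2, -0.6, 0.2]
grip_width: 0.003
grasp_force: 0.0
```

Request:
arm_command --pt "0.05 0.3 0 0 0 0 1" --pt "0.09 0.5 0 0 0 0 1" --pt "0.134 0.737 0 0 0 0 1" --pt "0.134 0.737 0 0 0 0 1" --pt "0.134 0.737 0 0 0 0 1"

```text
time: 48.35
position: [0.3721, 0.2603, 0.2985]
ee_rot: [-3.141, -0.002, -2.404]
ft_force: [0.8, -0.4, -0.6]
grip_width: 0.001
grasp_force: 0.0
```

Run:
```python
from h import *
print(observe()['position'],observe()['ee_rot'],observe()['joint_pos'].round(2))
u=np.array([-.674,.738]);P=lambda r,z:(*(C+r*u),z)
plan([(P(.2,.19),-137.6),(P(.075,.19),-137.6)],None)
d=shot('side','s12')[1]; W=cloud('side',d)
t=(W[...,:2]-C)@u; n=(W[...,:2]-C)@[.738,.674]
m=(t>.08)&(t<.19)&(abs(n)<.08)&(W[...,2]>.1)&(W[...,2]<.27)
for a in(.1,.12,.14,.16):
    k=m&(abs(W[...,2]-(a+.03))<.006);print(a+.03,k.sum(),np.median(t[k]).round(3))
```

```text
[0.37209169 0.26031573 0.29851015] [-3.14107380e+00 -2.08192697e-03 -2.40367351e+00] [ 1.06 -0.33 -0.12 -0.   -1.78 -1.89]
-> [0.372 0.261 0.19 ] -137.6 shift [-0.003  0.     0.723] turn z -0.001
-> [0.457 0.168 0.19 ] -137.6 shift [-0.    -0.833 -0.   ] turn z 0.0
0.13 126 0.1
0.15 157 0.112
0.17 150 0.125
0.19 147 0.134
```

Request:
arm_command --pt "0 0 0.3 0 0 0 1" --pt "0 0 0.55 0 0 0 1" --pt "0 0 0.72 0 0 0 1" --pt "0 0 0.72 0 0 0 1"

```text
time: 48.8
position: [0.3717, 0.2581, 0.1871]
ee_rot: [-3.141, -0.008, -2.405]
ft_force: [-0.4, 0.6, -0.2]
grip_width: 0.0
grasp_force: 0.0
```

Request:
arm_command --pt "0 -0.1 0 0 0 0 1" --pt "0 -0.17 0 0 0 0 1" --pt "0 -0.23 0 0 0 0 1" --pt "0 -0.29 0 0 0 0 1" --pt "0 -0.35 0 0 0 0 1" --pt "0 -0.41 0 0 0 0 1" --pt "0 -0.47 0 0 0 0 1" --pt "0 -0.53 0 0 0 0 1" --pt "0 -0.59 0 0 0 0 1" --pt "0 -0.64 0 0 0 0 1" --pt "0 -0.69 0 0 0 0 1" --pt "0 -0.74 0 0 0 0 1" --pt "0 -0.79 0 0 0 0 1" --pt "0 -0.83 0 0 0 0 1" --pt "0 -0.83 0 0 0 0 1"

```text
time: 50.3
position: [0.4568, 0.1677, 0.1922]
ee_rot: [3.141, 0.001, -2.404]
ft_force: [0.1, -0.3, -0.1]
grip_width: -0.004
grasp_force: 0.0
```

Request:
arm_command --pt "0 0.2 0 0 0 0 1" --pt "0 0.5 0 0 0 0 1" --pt "0 0.9 0 0 0 0 1" --pt "0 0.9 0 0 0 0 1" --pt "0 0.9 -0.3 0 0 0 1" --pt "0 0.9 -0.5 0 0 0 1" --pt "0 0.9 -0.5 0 0 0 1" --pt "0 0.9 -0.5 0 0 0 1" --pt "0 0.9 -0.5 0 0 0 1" --pt "0 0.9 -0.5 0 0 0 1" --pt "0 0.9 -0.5 0 0 0 1" --pt "0 0.9 -0.5 0 0 0 1" --pt "0 0.9 -0.5 0 0 0 1" --pt "0 0.9 -0.5 0 0 0 1" --pt "0 0.9 -0.5 0 0 0 1"

```text
time: 51.8
position: [0.3652, 0.268, 0.2668]
ee_rot: [-3.142, 0.0, -2.402]
ft_force: [-0.6, -0.3, 0.4]
grip_width: 0.001
grasp_force: 0.0
```

Run:
```python
from h import *
d=shot('side','s13')[1]; W=cloud('side',d)
u=np.array([-.674,.738]);t=(W[...,:2]-C)@u; n=(W[...,:2]-C)@[.738,.674]
for r in(-.06,-.03,0,.03,.05):
    k=(abs(t-r)<.006)&(abs(n)<.03)&(W[...,2]>.07)&(W[...,2]<.25);print(r,k.sum(),np.median(W[k][:,2]).round(4))
p=cv2.imread('pics/s13.png');cv2.imwrite('pics/s13c.png',cv2.resize(p[90:350,120:440],None,fx=2.2,fy=2.2))
print(observe()['position'])
```

```text
-0.06 67 0.094
-0.03 63 0.094
0 64 0.0941
0.03 60 0.0942
0.05 56 0.0938
[0.3652112  0.26801204 0.26674384]
```

View pics/s13c.png

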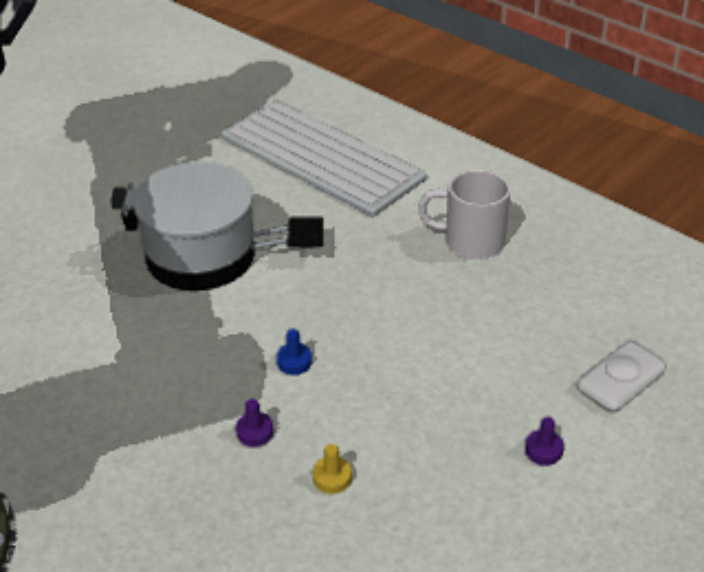

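The lid is flat and shut on the rim: its top reads 94 mm all over, around crop (198,195). The pedal is up at (305,232) and only the look-alikes remain on the desk. A short wait, then I hand in.

Request:
arm_command --pt "0 0 -0.05 0 0 0 1" --pt "0 0 -0.05 0 0 0 1" --pt "0 0 -0.05 0 0 0 1" --pt "0 0 -0.05 0 0 0 1" --pt "0 0 -0.05 0 0 0 1"

```text
time: 52.35
position: [0.3652, 0.268, 0.2741]
ee_rot: [-3.142, -0.0, -2.402]
ft_force: [-0.2, 0.2, -1.8]
grip_width: -0.0
grasp_force: 0.0
```

```bash
python3 -c "
from cell import *
print(hand_in())"
```

```text
the job is handed in; nothing more can be done
None
```

I set all six desk stamps upright in a ring around the middle one, shut the lid with the pedal up, and handed the job in at about 52 s with no verdict shown; one stamp first landed tilted on another's foot and had to be re-set.

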